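# Open the router's vacuum jig ports and load the wheels

## Robot

A 6-joint arm with a two-finger parallel gripper is mounted at the origin on the work surface. World frame = base frame: x ahead of the robot, y to its left, z up, the work surface at z = 0. Lengths are in mm, angles in rad, forces in N, time in s.
With the tool pointing down it reaches from about 350 to 975 mm from the base axis. Payload 7.1 kg.
Tool frame: the origin (TCP) lies midway between the tips of the shut fingers; the grasp point (between the pads) lies 19 mm behind it (ctrl.grasp_offset is the distance from the TCP to the grasp point, in mm); z points along the fingers, y is the line along which they close (so a half turn about z gives the same grasp; the last joint's range is limited). The gripper opens to 88 mm and grips with 3 to 60 N. Pads are 20 mm wide; open, the fingers measure 115 mm over their backs; the gripper's body (75 mm by 178 mm) begins 61 mm behind the grasp point.
Start: joints at [-1.344, 0.423, 1.63, -0, 1.089, -0.019], TCP at [152.102, -606.193, 187.875] pointing down, gripper open.
Joint ranges: [-3, 3], [-0.9, 2.11], [0.09, 2.58], [-1.31, 4.45], [0.11, 2.69], [-2.54, 2.54]. Speed limits (rad/s): [2.39, 2.39, 3.01, 3.14, 3.14, 3.14].

## Interface

Orientations are given as a rotation vector (axis times angle).
In Python, from workcell import ctrl gives the robot as it stands. The module is installed in compiled form; this text tells all that it offers.
- The arm moves only by the tool servo_tool, never from a script. Its argument "rows" is a list of rows, each a list of 7 numbers: the turn, a rotation vector about the tool's x, y, z as a fraction of full scale, then the shift along the tool's x, y, z as a fraction of full scale, then the finger opening in mm, from 0 to 87.8. A call has 1 to 10 rows; each row is the pose to reach, as a shift and turn from the pose commanded when the call began, along the tool's axes at that moment; what a row does not reach only later rows make up. Full scale, the value 1, is 20 cm for a shift and 1.5 rad for a turn. A row lasts 1/8 s, in which the tool goes at most 62.5 mm and 10.7 degrees, less where a joint would pass 70% of its speed; a pose out of reach is approached as far as the arm can. A call with a number of a shift or a turn outside -1 to 1 is refused whole. A call with a gripper value outside its range is refused whole. The fingers move at their own pace and stop on an object; the grip force is fixed at half the most. Time passes only in rows, so rows that repeat a pose let the fingers close. It gives the time, the measured TCP pose, the force, the opening and the grip force at its end, in the units of the state.
- ctrl.get_obs(): the state, without advancing time (a new reading comes with each control period).
- ctrl.get_image(name): name is "side" or "top" or "wrist"; returns (picture, depth): 480x640x3 uint8, red, green, blue; 480x640 float32, mm along the optical axis (not along the pixel's ray), 0 where there is no reading.
- ctrl.camera_info(name): a dict with "intrinsics" (3x3 intrinsics, pixels), "k1" (the pictures are not rectified: a ray, as slopes to the right and down, at radius r is drawn at 1 + k1 r^2 times it, then the intrinsics apply), "R" (3x3) and "t" (3): a world point X has camera coordinates R X + t. Camera axes: x right, y down, z forward; pixel columns grow to the right and rows downward; lengths in mm; the calibration is good to about 2 mm. A picture is of the moment at which its call begins: read the wrist's pose just before it. camera_info takes no time and is no camera call; for the wrist camera it gives the pose at the moment of the call.
- ctrl.close_job(): hands the job in; it is judged then, once.
The state is a dict: "t": time; "qpos": joint angles; "qvel": joint speeds; "joint_torque": joint torques, N m; "ee_pos": TCP position; "orientation": TCP orientation; "ft_force": force on the tool from outside, world axes, zero at the start; "moment": the same for the moment, N m; "width": finger opening in mm; "grasp_force": force on a finger pad.
Only numpy, scipy, OpenCV 4.12 (cv2) and the standard library are available. Lean on these libraries where they do the work, as an engineer would, in place of code of your own. Each camera call takes 0.05 s, during which the arm holds its last target. There are 200 camera calls.

## Task

Get the vacuum jig ready for the next run: pull the cabinet's drawer right out to its stop, then free every orange-headed bung from the jig and put them all in the drawer, rocking each tight bung side to side as you draw it straight up, because a hard straight yank would lift the grey jig block off its soft mounts, which must not happen. Push the drawer fully shut on the bungs, set every black wheel on the bench flat and centred over an open port, one wheel to a port, and do not disturb the steel nut, the spanner and the bottle that stand among all this.

Things in the scene. Friction and masses are not known exactly. Their poses are not given: they have to be found in the camera images.
- jig_block (a joint): How far the jig's grey block has lifted off its soft mounts (m): 0 down, stop at 0.008. It starts to lift at an upward pull of about 21 N and rises 1 mm per further 3 N; above 0.003 is too far.
- port0 (a point): Centre of the mouth of a vacuum port, in the top face of the grey jig block, 52 mm above the table. The block measures 110 mm (point x) by 290 mm (point y); its three ports stand 95 mm apart along y. Its z is up; the jig's yaw is within 0.15 rad. A painted blue 71 mm square surrounds each port.
- port1 (a point): Another port, like port0. Each is a rectangular bore, 29 mm along the point's x and 32 mm deep, to a fixed floor; inside, sprung rubber jaws pinch a bung along the point's y.
- port2 (a point): Another port, like port0 and port1. Under the block lies a fixed aluminium base plate, 120 x 300 mm, 14 mm thick, centred on port1.
- bung0_mid (a point): Rubber bung, at the start pressed in port0 (may be absent: the port is then open). Point on its axis half-way up its 76 mm; z runs from foot to head. Black shank 24 x 24 mm, 36 mm long, 32 mm of it in the bore and its foot on the bore's floor; then a flange 36 mm across, 6 mm thick; then an orange grip block 26 (x) x 40 (y) x 34 mm tall, its centre 21 mm above this point. About 80 g.
- bung1_mid (a point): Bung like bung0, in port1 at the start (may be absent). A straight pull needs about 38 to 58 N. The bore leaves 2.5 mm of room each way along the bung's x, so it can be rocked in its x-z plane about 0.1 rad either way, turning about the middle of the part still in the bore (22 mm below this point when fully in, moving towards the foot as it comes out).
- bung2_mid (a point): Bung like bung0, in port2 at the start (may be absent). Grip a bung across its 26 mm width (x), so that the fingers can rock it along x. Rocked 0.09 rad each way while rising about 1 mm a swing, it comes out with an upward force well under 20 N.
- wheel0_mid (a point): Model-car wheel lying flat on the table: black ribbed tyre, white hub disc on top, 62 mm across, 40 mm tall, 90 g. Point at its centre, half-way up; z is its axis. May be absent.
- wheel1_mid (a point): Another wheel, the same as wheel0 (may be absent).
- wheel2_mid (a point): Another wheel, the same as wheel0 (may be absent).
- cab_drawer0 (a joint): How far the drawer is pulled out (m): 0 shut, 0.166 at its stop; it slides towards the cabinet's -x with about 1 N of friction and stays where it is left.
- cab_drawer0_handle (a point): Middle of the drawer's steel bar handle: 11 mm thick, 120 mm long along the point's y, 35 mm in front of the blue drawer front and 38 mm below the cabinet's top (cabinet 240 x 240 mm, 125 mm tall, grey). The drawer opens along the point's -x; the point moves with the drawer.
- drawer_in (a point): Centre of the drawer's inner floor (moves with the drawer), 22 mm above the table; inside 195 mm (x) x 198 mm (y), walls rise 81 mm above it at the sides and the drawer front 91 mm. 91 mm of room between this floor and the cabinet's top board. Fully out, the drawer's inside is open to the sky from x = -0.097 to about x = +0.06 of this point; the rest stays under the cabinet's top.
- collet_nut: Bystander: steel collet nut, 40 mm across, 30 mm tall; origin at the centre of its underside.
- spanner: Bystander: steel spanner, 180 mm long, lying flat; origin under its middle.
- oil: Bystander: green bottle with a pale label and a red cap, 56 mm across, 150 mm tall; origin at the centre of its underside.
Not all that is in view belongs to the job. Leave any green or purple look-alike of the part that bears bung2_mid alone.

How it is judged:
By the outcome, as a careful person would: the job done as asked, in the order asked, and still so for the second after the job is handed in, with the robot touching nothing.
Of bung0, bung1, bung2 only 2 to 3 are there at a start; the rules pass over those that are not, and their reading is None.
Of wheel0, wheel1, wheel2 only 1 to 2 are there at a start; the rules pass over those that are not, and their reading is None.
At some moment in a run one of wheel0, wheel1, wheel2 may be knocked a few centimetres aside while the robot is not near it.
Once in a run the grip may slacken for a moment while it holds something.
It also fails if it takes over 210 s, if anything falls off the work surface, if the arm or the gripper's body presses on something with over 40 N, if the wrist force passes 120 N, or if a joint passes its speed limit or range.

## Working session

There is one attempt and no reset: what is moved stays moved. The work goes in short steps, Python scripts to look and compute and a tool call to move; the robot and the scene stay as the last step left them, time stands still between calls to the robot, and variables do not carry over. Pictures are saved under pics/ and viewed, at most 14 in all, crops included, and the job is handed in when it is done.

Besides the shell and the picture viewer there is one more tool, called after "Request:" in YAML: its name, and indented under it one key for each argument. servo_tool: Moves the arm, as the interface text tells. Its arguments: {"type":"object","properties":{"rows":{"type":"array","items":{"type":"array","items":{"type":"number"}}}},"required":["rows"]}

```bash
mkdir -p pics; cat > h.py <<'E'
import numpy as np, cv2
from workcell import ctrl
from scipy.spatial.transform import Rotation as Ro
def grab(n,save=None):
    ci=ctrl.camera_info(n); im,d=ctrl.get_image(n)
    if save: cv2.imwrite('pics/'+save,im[:,:,::-1])
    return im,d,ci
def rays(ci,uv):
    K=np.array(ci['intrinsics'],float);k=ci['k1']
    p=cv2.undistortPoints(np.array(uv,float).reshape(-1,1,2),K,np.array([k,0,0,0.])).reshape(-1,2)
    return np.c_[p,np.ones(len(p))]
def on_plane(ci,uv,z):
    R=np.array(ci['R']);t=np.array(ci['t']);r=rays(ci,uv)@R;c=-R.T@t
    return c+r*((z-c[2])/r[:,2])[:,None]
def cloud(ci,d):
    v,u=np.nonzero(d>0);r=rays(ci,np.c_[u,v])*d[v,u][:,None]
    return u,v,(r-np.array(ci['t']))@np.array(ci['R'])
def proj(ci,X):
    K=np.array(ci['intrinsics'],float)
    return cv2.projectPoints(np.array(X,float).reshape(-1,1,3),cv2.Rodrigues(np.array(ci['R']))[0],np.array(ci['t'],float),K,np.array([ci['k1'],0,0,0.]))[0].reshape(-1,2)
E
python3 - <<'E'
from h import *
for n in('top','side'):
    im,d,ci=grab(n,n+'0.png');R=np.array(ci['R']);print(n,-R.T@np.array(ci['t']),R[2],ci['k1'],(d>0).mean())
o=ctrl.get_obs();print(o,ctrl.grasp_offset)
E
```

```text
top [ 389.86591461   73.70882023 1244.65054066] [ 0.15344372 -0.00975119 -0.98810927] -0.2027912623512691 0.996015625
side [ 448.39253557 -710.01312657  897.65260983] [ 0.13057045  0.6856746  -0.71610173] 0.03328075639011757 0.99580078125
{'t': 0.1, 'qpos': array([-1.34398684e+00,  4.23760139e-01,  1.63060433e+00, -2.58191533e-05,
        1.08856077e+00, -1.89813794e-02]), 'qvel': array([ 0.00150595, -0.00037539, -0.00075159,  0.00037934, -0.00153105,
        0.00088579]), 'joint_torque': array([-4.37181134e-04, -5.45616853e+01, -2.74324983e+01,  6.44992897e-02,
        1.88517227e-02, -3.68708072e-05]), 'ee_pos': array([ 151.98545855, -605.68721843,  187.18575378]), 'orientation': array([-3.11658295e+00, -3.84972756e-01,  2.52742188e-04]), 'ft_force': array([-0.76133956, -0.39405268, -0.03205177]), 'moment': array([-0.0445372 , -0.00229185,  0.0173653 ]), 'grasp_force': 0.0, 'width': 87.68542050521474} 18.700000000000003
```

View pics/top0.png

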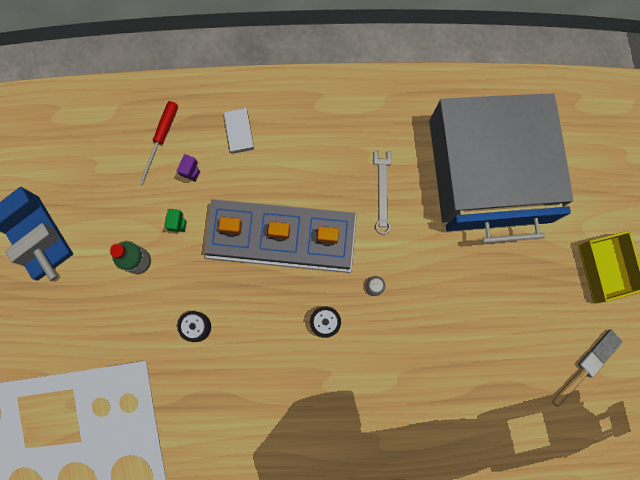

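View pics/side0.png

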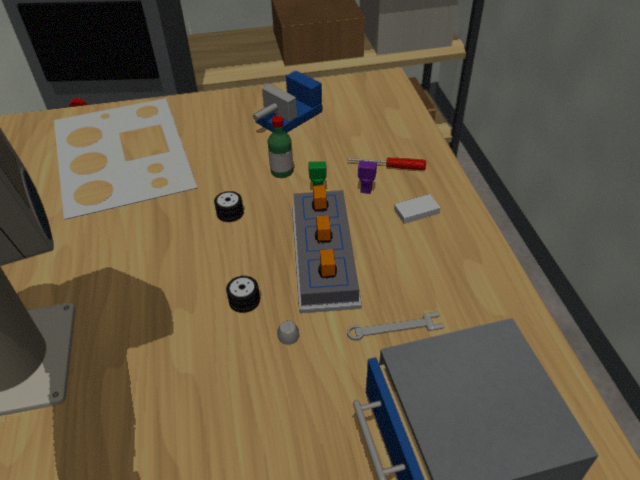

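The top view shows three orange bungs at (229,226), (278,231) and (327,235). There are two wheels at (194,326) and (325,321), the nut at (374,286), the spanner at (382,190), the bottle at (125,255) and the cabinet at (505,155) with its handle at (513,237). The side view agrees. Next I measure them.

```bash
cat > meas.py <<'E'
from h import *
def blob(mask,mina=30):
    n,l,s,c=cv2.connectedComponentsWithStats(mask.astype(np.uint8))
    return [(l==i) for i in range(1,n) if s[i,4]>=mina]
def maps(n):
    im,d,ci=grab(n);u,v,P=cloud(ci,d);M=np.zeros(d.shape+(3,));M[v,u]=P
    return im,M,ci,cv2.cvtColor(im,cv2.COLOR_RGB2HSV)
def rect(P): # min area rect of xy points
    return cv2.minAreaRect(P[:,:2].astype(np.float32))
E
python3 - <<'E'
from meas import *
for n in('top','side'):
    im,M,ci,H=maps(n);z=M[...,2]
    print(n)
    org=(H[...,0]<20)&(H[...,1]>200)&(H[...,2]>90)&(M[...,0]>350)
    for b in blob(org&(z>85)&(z<105)): print('bung',b.sum(),M[b].mean(0).round(1),np.round(rect(M[b])[1:][0],1),round(rect(M[b])[2],1))
    blk=(z>46)&(z<58)&(M[...,0]>400)&(M[...,0]<720)&(abs(M[...,1]-130)<260)&(H[...,1]<150)
    for b in blob(cv2.morphologyEx(blk.astype(np.uint8),cv2.MORPH_CLOSE,np.ones((7,7))),800): 
        b=b&(z>46)&(z<58);print('block',b.sum(),rect(M[b]),z[b].mean())
    hub=(z>34)&(z<46)&(M[...,0]>200)&(M[...,0]<450)
    for b in blob(hub,150): print('wheel?',b.sum(),rect(M[b]),np.median(z[b]))
    cab=(z>118)&(z<132)&(M[...,1]<-100)&(M[...,0]>350)
    for b in blob(cab,800): print('cab',b.sum(),rect(M[b]),np.median(z[b]))
    h=(z>70)&(z<105)&(M[...,1]<-100)&(M[...,0]>300)&(M[...,0]<450)
    for b in blob(h,40): print('handle?',b.sum(),rect(M[b]),M[b].mean(0).round(1))
    nut=(z>24)&(z<34)&(M[...,0]>250)&(M[...,0]<500)&(M[...,1]>-150)&(M[...,1]<100)
    for b in blob(nut,30): print('nut?',b.sum(),rect(M[b]))
E
```

```text
top
bung 263 [616.2 228.3  95.6] [38.5 24.6] 82.3
bung 234 [604.8 136.3  95.2] [39.2 24.2] 82.2
bung 143 [593.6  44.7  95.6] [38.7 24.7] 81.5
block 6811 ((606.252197265625, 134.89407348632812), (290.1380615234375, 111.51178741455078), 82.93595886230469) 51.97109989486202
wheel? 688 ((423.8805847167969, 49.60909652709961), (58.86299514770508, 50.92169189453125), 88.52005004882812) 40.62065763690501
wheel? 712 ((422.8164367675781, 311.26251220703125), (61.38899230957031, 53.24598693847656), 88.9771728515625) 40.52800993696241
cab 12968 ((747.2837524414062, -314.14605712890625), (228.4969940185547, 244.37982177734375), 3.460750102996826) 124.46729559876655
nut? 109 ((491.2077941894531, -52.711238861083984), (16.834882736206055, 31.734342575073242), 0.951347827911377)
side
bung 181 [618.2 224.4  94.1] [41.  25.3] 83.0
bung 200 [606.5 129.9  94. ] [40.3 23.8] 79.0
bung 238 [594.9  35.9  94.3] [39.3 24.8] 82.5
block 4516 ((607.656005859375, 135.32960510253906), (296.3855285644531, 110.33129119873047), 82.90493774414062) 51.47536560615954
wheel? 251 ((330.6241455078125, 1060.076904296875), (343.5126037597656, 107.70075988769531), 59.58573532104492) 40.14300091959348
wheel? 395 ((423.66192626953125, 310.88330078125), (52.26747131347656, 64.52674102783203), 0.09391602873802185) 39.74460904527331
wheel? 579 ((425.00689697265625, 50.29640197753906), (49.8943977355957, 62.65621566772461), 0.13630162179470062) 39.77272012034897
cab 23103 ((749.17626953125, -312.0398254394531), (228.0654296875, 243.68130493164062), 2.983377456665039) 124.2370944036986
nut? 104 ((429.4520263671875, 30.888553619384766), (29.350292205810547, 59.5532341003418), 87.930908203125)
nut? 98 ((492.63818359375, -56.67115783691406), (30.60340118408203, 14.424002647399902), 89.79840850830078)
```

```bash
cat >> meas.py <<'E'
def plan(*tg,yaw=None):
    """tg: list of (x,y,z,closing_angle or None,width). prints rows from current measured pose"""
    o=ctrl.get_obs();p=o['ee_pos'];R0=Ro.from_rotvec(o['orientation']).as_matrix()
    print('t',round(o['t'],2),'p',p.round(1),'F',o['ft_force'].round(1),'w',round(o['width'],1),'g',round(o['grasp_force'],1),'q',o['qpos'].round(2),'closang',round(np.degrees(np.arctan2(R0[1,1],R0[0,1])),2))
    for x,y,z,a,w in tg:
        s=R0.T@(np.array([x,y,z])-p)/200
        if a is None: r=np.zeros(3)
        else:
            best=None
            for k in(0,np.pi):
                c=np.array([np.cos(a+k),np.sin(a+k),0]);zz=np.array([0,0,-1.]);Rt=np.c_[np.cross(c,zz),c,zz]
                rv=Ro.from_matrix(R0.T@Rt).as_rotvec()
                if best is None or np.linalg.norm(rv)<np.linalg.norm(best):best=rv
            r=best/1.5
        print([*r.round(4).tolist(),*s.round(4).tolist(),w])
E
python3 - <<'E'
from meas import *
im,M,ci,H=maps('top');z=M[...,2]
sub=np.s_[215:260,470:560]
m=np.zeros(z.shape,bool);m[sub]=True
# refine: cabinet top edges
cab=(z>118)&(z<132)&(M[...,1]<-100)&(M[...,0]>350)
b=max(blob(cab,800),key=lambda q:q.sum());print('cab',[np.round(M[b][:,i],1).max() for i in(0,1)],[M[b][:,i].min().round(1) for i in (0,1)])
bar=m&(z>60)&(z<110)&(H[...,1]<110)&(M[...,0]<600)
for b in blob(bar,20): print('bar',b.sum(),rect(M[b]),M[b].mean(0).round(1))
blue=m&(H[...,0]>100)&(H[...,0]<125)&(H[...,1]>150)
for b in blob(blue,20): print('blue',b.sum(),rect(M[b]),M[b].max(0).round(1))
im,M,ci,H=maps('side');z=M[...,2]
bar=(z>70)&(z<100)&(M[...,1]<-220)&(M[...,0]>500)&(M[...,0]<600)&(H[...,1]<110)
for b in blob(bar,20): print('bar',b.sum(),rect(M[b]),M[b].mean(0).round(1))
E
```

```text
cab [np.float64(867.1), np.float64(-188.1)] [np.float64(627.1), np.float64(-440.2)]
bar 393 ((584.364013671875, -323.2543029785156), (29.359024047851562, 129.02113342285156), 0.11385361105203629) [ 579.8 -320.1   90.8]
blue 830 ((357.1140441894531, -149.37222290039062), (164.56381225585938, 756.49755859375), 55.0290412902832) [620.    0.  118.7]
bar 749 ((587.9407348632812, -322.37786865234375), (29.118282318115234, 124.62040710449219), 2.9916951656341553) [ 581.1 -325.    90.3]
```

```bash
python3 - <<'E'
from meas import *
im,d,ci=grab('top')
print(on_plane(ci,[[485,241],[543,236.5],[485,239],[543,234.5]],90).round(1))
plan((577,-322.5,190,.056,28),(577,-322.5,68,.056,28))
E
```

```text
[[ 571.8 -264.5   90. ]
 [ 577.8 -384.2   90. ]
 [ 575.8 -264.8   90. ]
 [ 581.8 -384.6   90. ]]
t 0.35 p [ 152.1 -606.1  187.7] F [-0.2  0.  -1. ] w 87.8 g 0.0 q [-1.34  0.42  1.63 -0.    1.09 -0.02] closang -75.92
[-0.0002, -0.0001, -0.9207, 2.4059, -0.8583, -0.0113, 28]
[-0.0002, -0.0001, -0.9207, 2.4059, -0.8581, 0.5987, 28]
```

Request:
servo_tool:
  rows:
    - [0,0,-0.1,0.25,-0.09,0,28]
    - [0,0,-0.2,0.5,-0.18,0,28]
    - [0,0,-0.3,0.75,-0.27,0,28]
    - [0,0,-0.4,1,-0.36,0,28]
    - [0,0,-0.4,1,-0.36,0,28]

```text
t: 0.98
ee_pos: [331.0, -485.8, 187.9]
orientation: [-2.861, -1.297, -0.001]
ft_force: [-0.6, -0.2, -0.6]
width: 41.2
grasp_force: 0.0
```

```bash
python3 - <<'E'
from meas import *
plan((577,-323.5,190,.053,28))
E
```

```text
t 0.97 p [ 331.  -485.8  187.9] F [-0.6 -0.2 -0.6] w 41.2 g 0.0 q [-0.99  0.37  1.71  0.    1.06 -0.27] closang -41.25
[0.0002, -0.0002, -0.5153, 1.421, 0.3895, -0.0097, 28]
```

Request:
servo_tool:
  rows:
    - [0,0,-0.12,0.3,0.08,0,28]
    - [0,0,-0.24,0.6,0.16,0,28]
    - [0,0,-0.36,0.9,0.24,0,28]
    - [0,0,-0.48,1,0.3,0,28]
    - [0,0,-0.515,1,0.39,0,28]
    - [0,0,-0.515,1,0.39,0,28]
    - [0,0,-0.515,1,0.39,0,28]

```text
t: 1.85
ee_pos: [518.4, -390.1, 187.6]
orientation: [-2.171, -2.27, 0.0]
ft_force: [0.3, -0.7, -0.1]
width: 27.9
grasp_force: 0.0
```

```bash
python3 - <<'E'
from meas import *
plan((577,-323.5,190,.053,28),(577,-323.5,68,.053,28))
E
```

```text
t 1.85 p [ 518.4 -390.1  187.6] F [ 0.3 -0.7 -0.1] w 27.9 g 0.0 q [-0.66  0.46  1.57 -0.    1.11 -0.71] closang 2.56
[-0.0005, -0.0003, -0.0055, 0.3195, 0.3075, -0.0122, 28]
[-0.0005, -0.0003, -0.0055, 0.3192, 0.308, 0.5978, 28]
```

Request:
servo_tool:
  rows:
    - [0,0,-0.005,0.16,0.15,0,28]
    - [0,0,-0.005,0.32,0.308,0,28]
    - [0,0,-0.005,0.32,0.308,0,28]
    - [0,0,-0.005,0.32,0.308,0.2,28]
    - [0,0,-0.005,0.32,0.308,0.4,28]
    - [0,0,-0.005,0.32,0.308,0.5,28]
    - [0,0,-0.005,0.32,0.308,0.6,28]
    - [0,0,-0.005,0.32,0.308,0.6,28]
    - [0,0,-0.005,0.32,0.308,0.6,0]
    - [0,0,-0.005,0.32,0.308,0.6,0]

```text
t: 3.1
ee_pos: [578.9, -323.3, 69.2]
orientation: [2.158, 2.28, 0.001]
ft_force: [-0.6, -0.6, 0.3]
width: 11.5
grasp_force: 0.0
```

```bash
python3 - <<'E'
from meas import *
c=np.array([577,-323.5]);e=np.array([np.cos(.053),np.sin(.053)])
a=c-e*166
plan((*c,68,.053,0),(*a,68,.053,0))
E
```

```text
t 3.1 p [ 578.9 -323.3   69.2] F [-0.6 -0.6  0.3] w 11.5 g 0.0 q [-0.53  0.62  1.61 -0.    0.91 -0.58] closang 3.15
[0.0012, 0.0008, 0.0013, -0.0004, -0.0095, 0.0058, 0]
[0.0012, 0.0008, 0.0013, 0.0013, -0.8395, 0.0044, 0]
```

Request:
servo_tool:
  rows:
    - [0,0,0,0,0,0,0]
    - [0,0,0,0,0,0,0]
    - [0,0,0,0,-0.12,0,0]
    - [0,0,0,0,-0.28,0,0]
    - [0,0,0,0,-0.44,0,0]
    - [0,0,0,0,-0.6,0,0]
    - [0,0,0,0,-0.72,0,0]
    - [0,0,0,0,-0.79,0,0]
    - [0,0,0,0,-0.82,0,0]
    - [0,0,0,0,-0.84,0,0]

```text
t: 4.35
ee_pos: [410.7, -332.4, 68.0]
orientation: [2.159, 2.281, 0.0]
ft_force: [0.0, -0.6, 0.2]
width: 0.4
grasp_force: 0.0
```

Request:
servo_tool:
  rows:
    - [0,0,0,0,-0.01,0,0]
    - [0,0,0,0,-0.02,0,0]
    - [0,0,0,0,-0.02,0,0]

```text
t: 4.72
ee_pos: [406.5, -332.3, 67.8]
orientation: [-2.159, -2.282, -0.0]
ft_force: [-0.2, 0.7, -0.3]
width: 0.6
grasp_force: 0.0
```

```bash
python3 - <<'E'
from meas import *
im,d,ci=grab('top')
cv2.imwrite('pics/c1.png',cv2.resize(im[150:350,380:640],None,fx=3,fy=3,interpolation=cv2.INTER_CUBIC)[:,:,::-1])
im,d,ci=grab('side');cv2.imwrite('pics/c2.png',im[:,:,::-1])
E
```

```text
(no output)
```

View pics/c2.png

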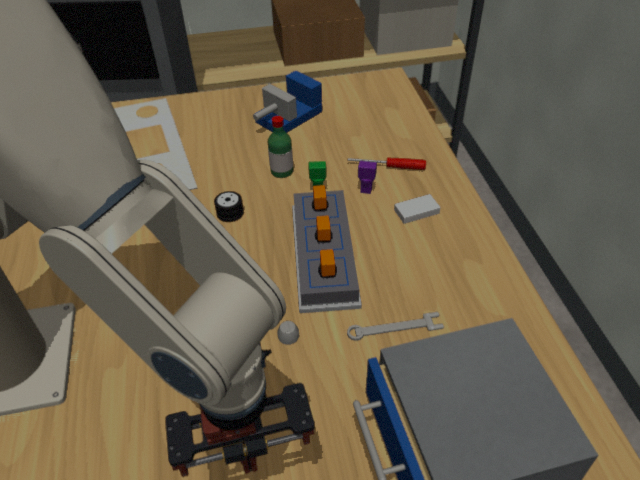

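The drawer is still shut: the handle is at the same place, (365,435), and the gripper is empty in front of it. I'll measure the bar's z and x more precisely.

```bash
python3 - <<'E'
from meas import *
im,M,ci,H=maps('side');z=M[...,2]
b=(z>60)&(z<110)&(M[...,1]<-240)&(M[...,1]>-350)&(M[...,0]>540)&(M[...,0]<605)&(H[...,1]<110)
P=M[b];c=np.array([577,-323.5]);e=np.array([np.cos(.053),np.sin(.053)]);s=(P[:,:2]-c)@e
h,xe,ye=np.histogram2d(s,P[:,2],bins=[np.arange(-20,24,4),np.arange(70,106,4)])
print(xe,ye);print(h.astype(int))
o=ctrl.get_obs();print(o['ee_pos'])
E
```

```text
[-20 -16 -12  -8  -4   0   4   8  12  16  20] [ 70  74  78  82  86  90  94  98 102]
[[  0   0   0   0   0   0   0   0]
 [  0   0   0   0   0   0   0   0]
 [  0   0   0   0   0   0   0   0]
 [  0   0   0   0   0   0   0   0]
 [  0   0   0  10  84  66   0   0]
 [  0   0   0   1  28 119   9   0]
 [  0   0   0   1  50  60   1   0]
 [  0   0   0   2   7   5   0   0]
 [  0   0   0   1   7   6   0   0]
 [  0   0   0   0  11   3   0   0]]
[ 406.49580178 -332.3338273    67.87363089]
```

View pics/c1.png

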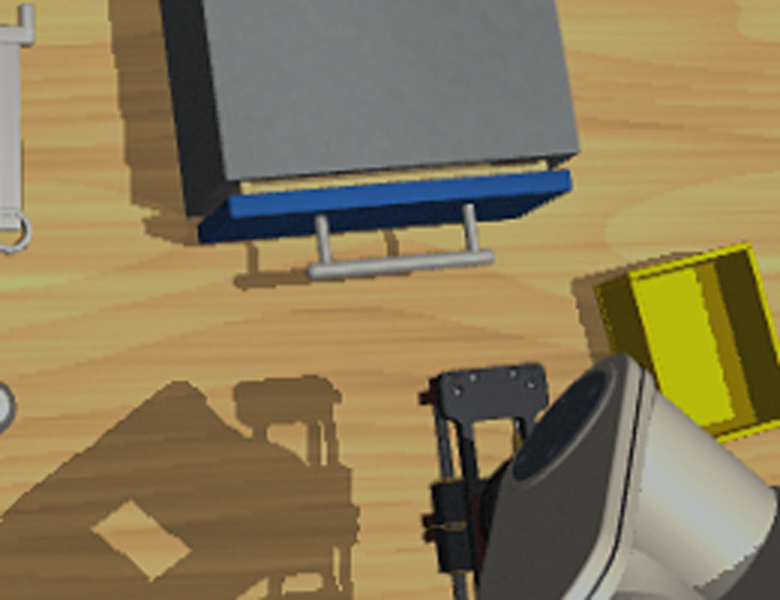

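Request:
servo_tool:
  rows:
    - [0,0,0,0,0,-0.2,30]
    - [0,0,0,0,0.1,-0.35,30]
    - [0,0,0,0,0.3,-0.35,30]
    - [0,0,0,0,0.55,-0.35,30]
    - [0,0,0,0,0.75,-0.35,30]
    - [0,0,0,0,0.863,-0.35,30]
    - [0,0,0,0,0.863,-0.35,30]
    - [0,0,0,0,0.863,-0.2,30]
    - [0,0,0,0,0.863,0,30]
    - [0,0,0,0,0.863,0,30]

```text
t: 6.12
ee_pos: [575.1, -321.5, 65.0]
orientation: [-2.155, -2.276, 0.003]
ft_force: [-0.0, 0.5, 0.8]
width: 30.3
grasp_force: 0.0
```

Request:
servo_tool:
  rows:
    - [0,0,0,0,0,0,0]
    - [0,0,0,0,0,0,0]
    - [0,0,0,0,0,0,0]
    - [0,0,0,0,0,0,0]

```text
t: 6.62
ee_pos: [579.0, -323.0, 68.6]
orientation: [2.159, 2.281, 0.0]
ft_force: [0.3, -0.2, 0.8]
width: 0.5
grasp_force: 0.0
```

```bash
python3 - <<'E'
from meas import *
im,d,ci=grab('side')
a=cv2.resize(im[300:480,280:520],None,fx=2.2,fy=2.2)
im2,d,ci=grab('wrist')
cv2.imwrite('pics/c3.png',np.vstack([a[:,:,::-1][:300,:528],cv2.resize(im2,(528,396))[:300,:,::-1]]))
E
```

```text
(no output)
```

View pics/c3.png

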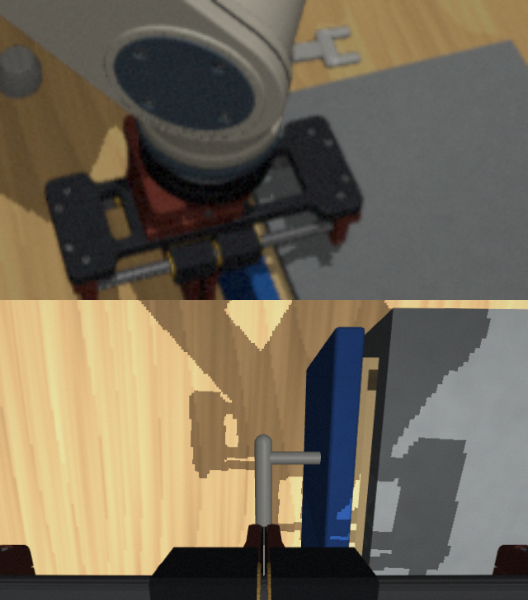

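The wrist view shows the shut fingers directly in line with the bar at (263,480), but the opening reads about 0. I'll get the bar's height from the wrist depth.

```bash
python3 - <<'E'
from meas import *
im,M,ci,H=maps('wrist');k=640/528
R=np.array(ci['R']);print('cam',(-R.T@np.array(ci['t'])).round(1),R[2].round(2))
for (u,v) in [(263,445),(263,460),(263,475),(263,500),(263,515),(258,500),(269,500),(300,458),(255,535),(272,535),(264,540)]:
    uu,vv=int(u*k),int((v-300)*k);print((u,v),M[vv,uu].round(1),im[vv,uu])
E
```

```text
cam [ 575.5 -256.9  266. ] [ 0.01 -0.24 -0.97]
(263, 445) [ 575.4 -265.7   93. ] [124 124 119]
(263, 460) [ 575.9 -274.5   93.7] [123 121 116]
(263, 475) [ 576.4 -283.9   94. ] [123 120 118]
(263, 500) [ 577.2 -299.8   92.6] [118 118 112]
(263, 515) [ 577.7 -309.2   93.7] [116 114 109]
(258, 500) [ 574.1 -300.1   92.2] [93 93 87]
(269, 500) [ 581.3 -299.7   92. ] [108 106 102]
(300, 458) [ 598.4 -272.4   91.6] [132 134 129]
(255, 535) [ 573.9 -312.2  121.5] [32 16 13]
(272, 535) [ 582.8 -311.8  121.2] [32 14 15]
(264, 540) [ 579.  -316.   118.3] [58 56 56]
```

```bash
python3 - <<'E'
from meas import *
im,M,ci,H=maps('wrist')
for u in (305,311,319,327,333):
    print(u,[(v,*M[v,u].round(0).astype(int),int(im[v,u].sum())) for v in range(262,300,3)])
cv2.imwrite('pics/c4.png',cv2.resize(im[180:310,200:440],None,fx=3.3,fy=3.3,interpolation=cv2.INTER_CUBIC)[:,:,::-1])
E
```

```text
305 [(262, np.int64(568), np.int64(-339), np.int64(1), 573), (265, np.int64(569), np.int64(-342), np.int64(0), 578), (268, np.int64(569), np.int64(-344), np.int64(1), 579), (271, np.int64(569), np.int64(-347), np.int64(1), 480), (274, np.int64(572), np.int64(-312), np.int64(108), 63), (277, np.int64(572), np.int64(-312), np.int64(112), 67), (280, np.int64(572), np.int64(-312), np.int64(117), 62), (283, np.int64(572), np.int64(-312), np.int64(121), 56), (286, np.int64(572), np.int64(-312), np.int64(124), 60), (289, np.int64(572), np.int64(-312), np.int64(128), 64), (292, np.int64(572), np.int64(-312), np.int64(132), 67), (295, np.int64(573), np.int64(-312), np.int64(135), 57), (298, np.int64(573), np.int64(-312), np.int64(137), 56)]
311 [(262, np.int64(574), np.int64(-311), np.int64(91), 242), (265, np.int64(574), np.int64(-312), np.int64(93), 241), (268, np.int64(574), np.int64(-315), np.int64(91), 228), (271, np.int64(574), np.int64(-316), np.int64(91), 193), (274, np.int64(574), np.int64(-312), np.int64(108), 67), (277, np.int64(575), np.int64(-312), np.int64(112), 66), (280, np.in
[... 1929 characters left out ...]
 np.int64(1), 327), (265, np.int64(591), np.int64(-341), np.int64(1), 335), (268, np.int64(591), np.int64(-344), np.int64(0), 326), (271, np.int64(591), np.int64(-346), np.int64(0), 274), (274, np.int64(585), np.int64(-311), np.int64(108), 61), (277, np.int64(585), np.int64(-312), np.int64(112), 64), (280, np.int64(585), np.int64(-312), np.int64(116), 69), (283, np.int64(585), np.int64(-312), np.int64(120), 46), (286, np.int64(584), np.int64(-312), np.int64(124), 58), (289, np.int64(584), np.int64(-312), np.int64(127), 68), (292, np.int64(584), np.int64(-311), np.int64(131), 62), (295, np.int64(584), np.int64(-312), np.int64(134), 65), (298, np.int64(584), np.int64(-312), np.int64(136), 60)]
```

View pics/c4.png

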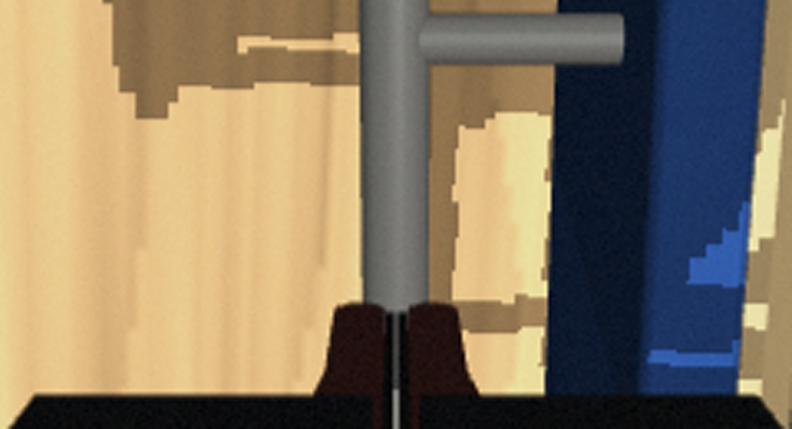

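```bash
python3 - <<'E'
from meas import *
ci=ctrl.camera_info('side')
print(proj(ci,[[406.5,-332.3,z] for z in (60,68,86,105,125)]).round(0))
im=cv2.imread('pics/c2.png');cv2.imwrite('pics/c5.png',cv2.resize(im[370:480,150:340],None,fx=4,fy=4,interpolation=cv2.INTER_CUBIC))
E
```

```text
[[252. 479.]
 [252. 476.]
 [250. 471.]
 [249. 465.]
 [247. 458.]]
```

View pics/c5.png

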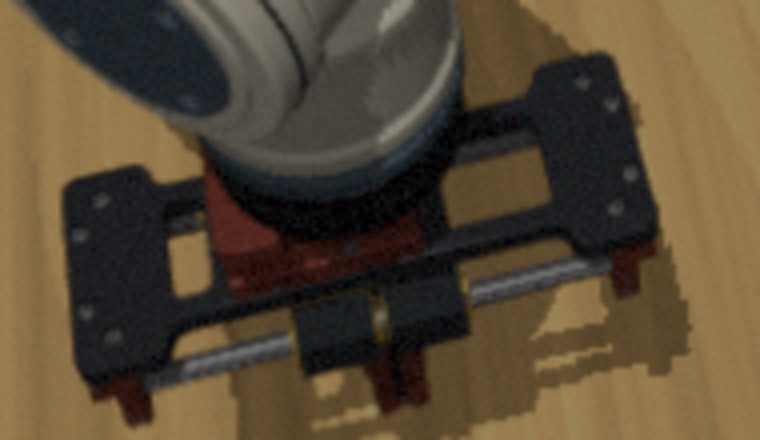

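```bash
python3 - <<'E'
from meas import *
im,M,ci,H=maps('wrist')
for u in (230,280,300,319,340,400):
    print(u,[(v,*M[v,u].round(0).astype(int).tolist(),int(im[v,u].sum())) for v in range(290,375,9)])
o=ctrl.get_obs();print(o['ee_pos'],o['width'],o['ft_force'])
E
```

```text
230 [(290, 508, -367, 0, 511), (299, 508, -374, 2, 297), (308, 557, -291, 194, 13), (317, 558, -291, 199, 45), (326, 559, -291, 203, 34), (335, 560, -291, 207, 49), (344, 561, -292, 208, 63), (353, 560, -294, 207, 71), (362, 560, -296, 207, 63), (371, 561, -297, 208, 61)]
280 [(290, 549, -365, 0, 566), (299, 549, -373, 0, 343), (308, 568, -290, 195, 38), (317, 569, -291, 198, 27), (326, 569, -290, 202, 50), (335, 570, -290, 206, 45), (344, 570, -291, 208, 58), (353, 570, -293, 207, 53), (362, 570, -295, 208, 60), (371, 570, -297, 207, 69)]
300 [(290, 570, -312, 128, 71), (299, 571, -312, 138, 46), (308, 573, -290, 194, 42), (317, 573, -290, 198, 39), (326, 573, -290, 202, 50), (335, 574, -290, 206, 35), (344, 574, -291, 207, 60), (353, 574, -293, 208, 54), (362, 574, -295, 208, 65), (371, 574, -297, 207, 69)]
319 [(290, 578, -316, 119, 174), (299, 579, -320, 120, 366), (308, 579, -324, 121, 365), (317, 579, -329, 120, 354), (326, 579, -332, 122, 345), (335, 577, -295, 198, 67), (344, 578, -296, 198, 105), (353, 578, -297, 202, 161), (362, 578, -299, 202, 166), (371, 582, -375, 93, 229)]
340 [(290, 587, -312, 127, 54), (299, 587, -312, 137, 58), (308, 582, -290, 193, 37), (317, 582, -290, 198, 37), (326, 581, -289, 203, 28), (335, 581, -290, 206, 47), (344, 581, -291, 207, 54), (353, 581, -292, 208, 71), (362, 581, -294, 208, 68), (371, 582, -296, 208, 74)]
400 [(290, 617, -316, 114, 217), (299, 617, -321, 113, 120), (308, 595, -289, 194, 36), (317, 595, -289, 198, 47), (326, 593, -289, 203, 46), (335, 593, -289, 206, 18), (344, 593, -291, 207, 63), (353, 593, -292, 208, 69), (362, 593, -294, 208, 70), (371, 593, -296, 208, 67)]
[ 578.65326721 -322.77246915   67.87494272] 0.15834361739762962 [ 0.37771805  0.20583459 -0.55311738]
```

Request:
servo_tool:
  rows:
    - [0,0,0,0,0,0.02,0]
    - [0,0,0,0,0,0.035,0]
    - [0,0,0,0,0,0.045,0]
    - [0,0,0,0,0,0.045,0]

```text
t: 7.38
ee_pos: [578.5, -322.7, 58.5]
orientation: [-2.159, -2.281, 0.0]
ft_force: [-0.8, 0.0, 0.3]
width: 0.3
grasp_force: 0.0
```

Request:
servo_tool:
  rows:
    - [0,0,0,0,0,0.005,0]
    - [0,0,0,0,0,0.01,0]
    - [0,0,0,0,0,0.01,0]

```text
t: 7.75
ee_pos: [579.4, -322.9, 58.0]
orientation: [2.159, 2.281, 0.001]
ft_force: [-0.2, 1.9, 6.6]
width: 0.5
grasp_force: 3.1
```

Request:
servo_tool:
  rows:
    - [0,0,0,0,0,0.005,0]
    - [0,0,0,0,0,0.01,0]
    - [0,0,0,0,0,0.01,0]

```text
t: 8.12
ee_pos: [580.7, -322.9, 57.8]
orientation: [2.157, 2.279, 0.003]
ft_force: [-1.0, 4.9, 16.5]
width: 1.0
grasp_force: 8.2
```

The touch shows that the real fingertips sit about 34.5 mm above the reported TCP: contact came at ee z=58 on a bar whose top is at 92.5. I'll back off, then tilt to see whether the offset lies along the tool or in world z.

Request:
servo_tool:
  rows:
    - [0,0,0,0,0,-0.15,30]
    - [0,0,0,0,0,-0.3,30]
    - [0,0,0,0,0,-0.3,30]
    - [0,0,0,0,0,-0.3,30]

```text
t: 8.62
ee_pos: [578.2, -322.6, 114.1]
orientation: [-2.159, -2.281, 0.0]
ft_force: [-0.2, -0.1, 0.1]
width: 29.8
grasp_force: 0.0
```

```bash
cat > tt.py <<'E'
from meas import *
o=ctrl.get_obs();ci=ctrl.camera_info('wrist');R=np.array(ci['R']);t=np.array(ci['t'])
T=Ro.from_rotvec(o['orientation']).as_matrix();p=o['ee_pos'];c=-R.T@t
print('p',p.round(2),'cam in tool',(T.T@(c-p)).round(2),'cam-p world',(c-p).round(2),'rot',Ro.from_matrix(T.T@R.T).as_rotvec().round(3),'tip in cam (ee+34.5z)',(R@(p+[0,0,34.5])+t).round(1))
E
python3 tt.py
```

```text
p [ 578.19 -322.56  114.14] cam in tool [  65.96    0.42 -197.74] cam-p world [ -3.06  65.8  197.77] rot [-0.194 -0.194  1.564] tip in cam (ee+34.5z) [ -0.4  24.  174.4]
```

Request:
servo_tool:
  rows:
    - [0.1,0,0,0,0,0,30]
    - [0.2,0,0,0,0,0,30]
    - [0.2,0,0,0,0,0,30]
    - [0.2,0,0,0,0,0,30]

```text
t: 9.12
ee_pos: [577.7, -322.4, 113.3]
orientation: [-2.005, -2.119, 0.319]
ft_force: [0.1, -0.5, -0.7]
width: 29.6
grasp_force: 0.0
```

```bash
python3 tt.py
```

```text
p [ 577.66 -322.35  113.32] cam in tool [ 6.5960e+01  1.4000e-01 -1.9786e+02] cam-p world [ 54.97  68.82 189.06] rot [-0.194 -0.193  1.564] tip in cam (ee+34.5z) [-10.3  23.7 176. ]
```

The offset lies along the tool, so the real tips are 34.5 mm short of the reported TCP. Every tip height needs ee z = tip − 34.5. Regrasping the handle.

Request:
servo_tool:
  rows:
    - [-0.1,0,0,0,0,0,30]
    - [-0.2,0,0,0,0,0,30]
    - [-0.2,0,0,0,0,0,30]
    - [-0.2,0,0,0,0,0,30]

```text
t: 9.62
ee_pos: [578.6, -323.4, 115.7]
orientation: [2.16, 2.28, -0.001]
ft_force: [-0.1, 0.9, 0.2]
width: 30.1
grasp_force: 0.0
```

```bash
sed -i 's/s=R0.T@(np.array(\[x,y,z\])-p)\/200/s=R0.T@(np.array([x,y,z-34.5])-p)\/200  # z = real tip/' meas.py; python3 -c "
from meas import *
plan((578.3,-323,68,.053,30))"
```

```text
t 9.62 p [ 578.6 -323.4  115.7] F [-0.1  0.9  0.2] w 30.1 g 0.0 q [-0.53  0.56  1.59 -0.    0.99 -0.58] closang 3.09
[-0.0001, 0.0004, 0.0007, 0.0025, -0.0014, 0.4111, 30]
```

Request:
servo_tool:
  rows:
    - [0,0,0,0,0,0.15,30]
    - [0,0,0,0,0,0.25,30]
    - [0,0,0,0,0,0.35,30]
    - [0,0,0,0,0,0.4,30]
    - [0,0,0,0,0,0.405,30]
    - [0,0,0,0,0,0.405,0]
    - [0,0,0,0,0,0.405,0]
    - [0,0,0,0,0,0.405,0]
    - [0,0,0,0,0,0.405,0]

```text
t: 10.75
ee_pos: [579.3, -323.2, 34.7]
orientation: [2.158, 2.281, 0.001]
ft_force: [-0.4, -0.1, 3.7]
width: 10.2
grasp_force: 30.0
```

Request:
servo_tool:
  rows:
    - [0,0,0,0,-0.1,0,0]
    - [0,0,0,0,-0.25,0,0]
    - [0,0,0,0,-0.4,0,0]
    - [0,0,0,0,-0.55,0,0]
    - [0,0,0,0,-0.68,0,0]
    - [0,0,0,0,-0.77,0,0]
    - [0,0,0,0,-0.81,0,0]
    - [0,0,0,0,-0.83,0,0]
    - [0,0,0,0,-0.845,0,0]
    - [0,0,0,0,-0.845,0,0]

```text
t: 12.0
ee_pos: [421.1, -332.9, 34.8]
orientation: [2.151, 2.267, 0.014]
ft_force: [45.8, 15.8, -19.3]
width: 10.4
grasp_force: 30.0
```

Request:
servo_tool:
  rows:
    - [0,0,0,0,0.03,0,0]
    - [0,0,0,0,0.04,0,0]
    - [0,0,0,0,0.04,0,30]
    - [0,0,0,0,0.04,0,30]
    - [0,0,0,0,0.04,0,30]
    - [0,0,0,0,0.04,-0.3,30]
    - [0,0,0,0,0.04,-0.6,30]
    - [0,0,0,0,0.04,-0.8,60]
    - [0,0,0,0,0.04,-0.8,60]

```text
t: 13.12
ee_pos: [419.3, -333.1, 197.0]
orientation: [2.156, 2.277, 0.001]
ft_force: [-0.3, -0.2, -0.1]
width: 46.8
grasp_force: 0.0
```

```bash
python3 - <<'E'
from meas import *
im,M,ci,H=maps('side');z=M[...,2];cv2.imwrite('pics/d1.png',im[:,:,::-1])
b=(z>80)&(z<98)&(M[...,1]<-240)&(M[...,1]>-350)&(M[...,0]>380)&(M[...,0]<440)&(H[...,1]<110)
P=M[b];print(b.sum(),np.percentile(P,[5,50,95],axis=0).round(1))
im,M,ci,H=maps('top');z=M[...,2]
org=(H[...,0]<20)&(H[...,1]>200)&(H[...,2]>90)&(M[...,0]>350)
for b in blob(org&(z>85)&(z<105)): print('bung',b.sum(),rect(M[b]))
plan((607,134.5,160,-.124,60))
E
```

```text
473 [[ 415.3 -345.4   86.9]
 [ 421.6 -306.2   90.6]
 [ 434.  -275.5   93.9]]
bung 260 ((616.916015625, 228.89126586914062), (38.361392974853516, 24.157243728637695), 82.57720947265625)
bung 231 ((605.00390625, 134.6336212158203), (39.0130729675293, 23.856372833251953), 82.78187561035156)
bung 138 ((592.9761352539062, 40.79505157470703), (39.00627136230469, 23.978784561157227), 82.66150665283203)
t 13.22 p [ 417.3 -331.4  193.4] F [ 0.1 -0.4  0. ] w 54.7 g 0.0 q [-0.69  0.28  1.83 -0.    1.03 -0.75] closang 3.14
[-0.0003, -0.0002, 0.1192, 2.2739, 1.0748, 0.3398, 60]
```

View pics/d1.png

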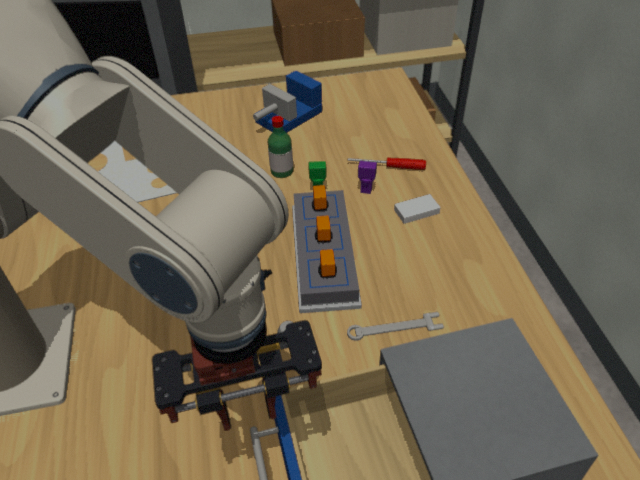

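The drawer is out: its front is at about (290,440) in the side view, and the scene is undisturbed. Next, the bung nearest the cabinet.

Request:
servo_tool:
  rows:
    - [0,0,0,0.25,0.1,0,60]
    - [0,0,0,0.5,0.2,0,60]
    - [0,0,0,0.75,0.3,0,60]
    - [0,0,0,1,0.4,0,60]
    - [0,0,0,1,0.4,0,60]

```text
t: 13.85
ee_pos: [486.1, -124.4, 191.8]
orientation: [-2.152, -2.284, 0.002]
ft_force: [1.3, -1.0, -0.2]
width: 60.0
grasp_force: 0.0
```

```bash
python3 -c "
from meas import *
plan((594,40.5,160,-.127,60))"
```

```text
t 13.85 p [ 486.1 -124.4  191.8] F [ 1.3 -1.  -0.2] w 60.0 g 0.0 q [-0.27  0.24  1.89  0.    1.01 -0.33] closang 3.41
[-0.0025, -0.0009, 0.1243, 0.7903, 0.5888, 0.3306, 60]
```

Request:
servo_tool:
  rows:
    - [0,0,0.03,0.2,0.15,0,60]
    - [0,0,0.06,0.4,0.3,0,60]
    - [0,0,0.1,0.6,0.45,0.1,60]
    - [0,0,0.125,0.79,0.59,0.2,60]
    - [0,0,0.125,0.79,0.59,0.3,60]
    - [0,0,0.125,0.79,0.59,0.3,60]
    - [0,0,0.125,0.79,0.59,0.3,60]

```text
t: 14.72
ee_pos: [595.5, 35.6, 133.5]
orientation: [-2.364, -2.068, 0.002]
ft_force: [-0.3, -0.0, 0.4]
width: 60.0
grasp_force: 0.0
```

```bash
python3 - <<'E'
from meas import *
im,M,ci,H=maps('wrist');z=M[...,2]
org=(H[...,0]<20)&(H[...,1]>200)&(H[...,2]>90)
for b in blob(org&(z>88)&(z<102),200): print('bung',b.sum(),rect(M[b]),z[b].mean())
blk=(z>46)&(z<58)
b=max(blob(blk,500),key=lambda q:q.sum());print('blk',rect(M[b]))
plan((594,40.5,66,-.127,60))
E
```

```text
blk ((603.0099487304688, 99.54678344726562), (222.7638397216797, 111.02098846435547), 82.75010681152344)
t 14.78 p [595.9  35.7 134.1] F [ 0.6 -1.3  0.3] w 59.9 g 0.0 q [ 0.04  0.45  1.73 -0.    0.96  0.17] closang -7.66
[0.0, 0.0001, -0.0045, 0.0226, -0.0126, 0.5132, 60]
```

Request:
servo_tool:
  rows:
    - [0,0,0,0.022,-0.008,0,60]
    - [0,0,0,0.022,-0.008,0.2,60]
    - [0,0,0,0.022,-0.008,0.35,60]
    - [0,0,0,0.022,-0.008,0.45,60]
    - [0,0,0,0.022,-0.008,0.513,60]
    - [0,0,0,0.022,-0.008,0.513,60]
    - [0,0,0,0.022,-0.008,0.513,60]

```text
t: 15.65
ee_pos: [595.7, 41.3, 32.1]
orientation: [2.363, 2.069, 0.002]
ft_force: [-0.7, -0.4, 0.2]
width: 60.3
grasp_force: 0.0
```

Request:
servo_tool:
  rows:
    - [0,0,0,0,0,0,10]
    - [0,0,0,0,0,0,10]
    - [0,0,0,0,0,0,10]
    - [0,0,0,0,0,0,10]
    - [0,0,0,0,0,0,10]
    - [0,0,0,0,0,0,10]

```text
t: 16.4
ee_pos: [595.2, 41.2, 31.4]
orientation: [2.363, 2.069, 0.001]
ft_force: [1.2, -0.1, 1.4]
width: 25.7
grasp_force: 30.0
```

Request:
servo_tool:
  rows:
    - [0.06,0,0,0,-0.002,0,10]
    - [0.06,0,0,0,-0.002,-0.002,10]
    - [-0.06,0,0,0,0.002,-0.005,10]
    - [-0.06,0,0,0,0.002,-0.007,10]
    - [0.06,0,0,0,-0.002,-0.01,10]
    - [0.06,0,0,0,-0.002,-0.012,10]
    - [-0.06,0,0,0,0.002,-0.015,10]
    - [-0.06,0,0,0,0.002,-0.017,10]
    - [0,0,0,0,0,-0.018,10]

```text
t: 17.52
ee_pos: [593.3, 41.5, 34.3]
orientation: [-2.362, -2.07, 0.001]
ft_force: [2.2, -1.1, -13.6]
width: 25.7
grasp_force: 29.9
```

Request:
servo_tool:
  rows:
    - [0.06,0,0,0,-0.001,0,10]
    - [0.06,0,0,0,-0.001,-0.002,10]
    - [-0.06,0,0,0,0.001,-0.005,10]
    - [-0.06,0,0,0,0.001,-0.007,10]
    - [0.06,0,0,0,-0.001,-0.01,10]
    - [0.06,0,0,0,-0.001,-0.012,10]
    - [-0.06,0,0,0,0.001,-0.015,10]
    - [-0.06,0,0,0,0.001,-0.017,10]
    - [0,0,0,0,0,-0.018,10]

```text
t: 18.65
ee_pos: [593.1, 41.4, 38.0]
orientation: [-2.363, -2.07, 0.001]
ft_force: [1.6, -2.1, -15.0]
width: 25.9
grasp_force: 29.9
```

```bash
python3 -c "
from meas import *
plan()"
```

```text
t 18.65 p [593.1  41.4  38. ] F [  1.6  -2.1 -15. ] w 25.9 g 29.9 q [ 0.05  0.58  1.78 -0.    0.78  0.18] closang -7.54
```

Request:
servo_tool:
  rows:
    - [0.06,0,0,0,0,-0.002,10]
    - [-0.06,0,0,0,0,-0.006,10]
    - [0.06,0,0,0,0,-0.01,10]
    - [-0.06,0,0,0,0,-0.014,10]
    - [0.06,0,0,0,0,-0.018,10]
    - [-0.06,0,0,0,0,-0.022,10]
    - [0.06,0,0,0,0,-0.026,10]
    - [-0.06,0,0,0,0,-0.03,10]
    - [0,0,0,0,0,-0.03,10]

```text
t: 19.77
ee_pos: [590.9, 41.1, 41.3]
orientation: [2.361, 2.07, 0.002]
ft_force: [5.5, -2.7, -28.5]
width: 26.4
grasp_force: 29.5
```

Request:
servo_tool:
  rows:
    - [0.06,0,0,0,0,0.015,10]
    - [0.06,0,0,0,0,0.015,10]
    - [-0.06,0,0,0,0,0.013,10]
    - [-0.06,0,0,0,0,0.01,10]
    - [0.06,0,0,0,0,0.008,10]
    - [0.06,0,0,0,0,0.005,10]
    - [-0.06,0,0,0,0,0.003,10]
    - [-0.06,0,0,0,0,0.001,10]
    - [0,0,0,0,0,0,10]
    - [0,0,0,0,0,0,10]

```text
t: 21.02
ee_pos: [594.0, 41.1, 44.4]
orientation: [-2.364, -2.069, 0.002]
ft_force: [-3.5, -1.1, 1.9]
width: 25.9
grasp_force: 30.0
```

```bash
python3 - <<'E'
from meas import *
plan()
im,M,ci,H=maps('side');z=M[...,2]
blk=(z>44)&(z<64)&(M[...,0]>500)&(M[...,0]<720)&(abs(M[...,1]-134)<160)&(H[...,1]<150)
b=max(blob(blk,500),key=lambda q:q.sum());print(rect(M[b]),np.median(z[b]),b.sum())
E
```

```text
t 21.02 p [594.   41.1  44.4] F [-3.5 -1.1  1.9] w 25.9 g 30.0 q [ 0.05  0.57  1.78 -0.    0.79  0.18] closang -7.61
((598.4232788085938, 62.03352355957031), (149.8425750732422, 110.12672424316406), 82.89737701416016) 51.36190968057826 2181
```

Request:
servo_tool:
  rows:
    - [0.06,0,0,0,0.001,0,10]
    - [0.06,0,0,0,0.001,-0.002,10]
    - [-0.06,0,0,0,-0.001,-0.005,10]
    - [-0.06,0,0,0,-0.001,-0.007,10]
    - [0.06,0,0,0,0.001,-0.01,10]
    - [0.06,0,0,0,0.001,-0.012,10]
    - [-0.06,0,0,0,-0.001,-0.015,10]
    - [-0.06,0,0,0,-0.001,-0.017,10]
    - [0,0,0,0,0,-0.018,10]
    - [0,0,0,0,0,-0.018,10]

```text
t: 22.32
ee_pos: [594.2, 41.4, 48.0]
orientation: [-2.363, -2.069, 0.001]
ft_force: [-4.6, 0.7, 0.8]
width: 26.2
grasp_force: 30.0
```

Request:
servo_tool:
  rows:
    - [0.06,0,0,0,0.001,0,10]
    - [0.06,0,0,0,0.001,-0.002,10]
    - [-0.06,0,0,0,-0.001,-0.005,10]
    - [-0.06,0,0,0,-0.001,-0.007,10]
    - [0.06,0,0,0,0.001,-0.01,10]
    - [0.06,0,0,0,0.001,-0.012,10]
    - [-0.06,0,0,0,-0.001,-0.015,10]
    - [-0.06,0,0,0,-0.001,-0.017,10]
    - [0,0,0,0,0,-0.018,10]
    - [0,0,0,0,0,-0.018,10]

```text
t: 23.58
ee_pos: [594.4, 41.4, 51.8]
orientation: [-2.362, -2.068, 0.003]
ft_force: [-5.8, 0.7, 0.6]
width: 25.7
grasp_force: 30.0
```

```bash
cat >> meas.py <<'E'
def orange(n='side',zmax=200):
    im,M,ci,H=maps(n);z=M[...,2]
    org=((H[...,0]<20)&(H[...,1]>200)&(H[...,2]>60)&(M[...,0]>350)&(z>10)&(z<zmax)).astype(np.uint8)
    for b in blob(org,15):print(b.sum(),M[b].mean(0).round(1),'min',np.percentile(M[b],3,axis=0).round(1),'max',np.percentile(M[b],97,axis=0).round(1))
E
python3 -c "
from meas import *
orange()"
```

```text
312 [859.3 372.5  19.6] min [818.2 354.7  10.9] max [898.7 392.2  26.4]
53 [605.7 112.9 102.4] min [593.2  24.3  92.1] max [616.4 125.8 192.8]
51 [606.5 115.9  71.1] min [597.4 112.5  64. ] max [615.5 118.8  78.8]
363 [593.8  31.9  98.1] min [581.1  20.   75.4] max [606.4  56.  107.9]
```

Request:
servo_tool:
  rows:
    - [0,0,0,0,0,0,50]
    - [0,0,0,0,0,0,50]
    - [0,0,0,0,0,0.015,50]
    - [0,0,0,0,0,0.03,50]
    - [0,0,0,0,0,0.035,50]
    - [0,0,0,0,0,0.035,10]
    - [0,0,0,0,0,0.035,10]
    - [0,0,0,0,0,0.035,10]
    - [0,0,0,0,0,0.035,10]
    - [0,0,0,0,0,0.035,10]

```text
t: 24.88
ee_pos: [594.5, 41.3, 44.7]
orientation: [-2.363, -2.069, 0.001]
ft_force: [-4.0, 1.4, 3.4]
width: 25.8
grasp_force: 30.0
```

Request:
servo_tool:
  rows:
    - [0.06,0,0,0,0.001,0,10]
    - [0.06,0,0,0,0.001,-0.002,10]
    - [-0.06,0,0,0,-0.001,-0.005,10]
    - [-0.06,0,0,0,-0.001,-0.007,10]
    - [0.06,0,0,0,0.001,-0.01,10]
    - [0.06,0,0,0,0.001,-0.012,10]
    - [-0.06,0,0,0,-0.001,-0.015,10]
    - [-0.06,0,0,0,-0.001,-0.017,10]
    - [0,0,0,0,0,-0.018,10]
    - [0,0,0,0,0,-0.018,10]

```text
t: 26.12
ee_pos: [594.1, 41.3, 47.7]
orientation: [-2.363, -2.068, 0.003]
ft_force: [-4.0, 1.3, 0.9]
width: 25.9
grasp_force: 30.0
```

```bash
python3 -c "
from meas import *
orange()"
```

```text
313 [859.8 372.   19.7] min [818.  355.3  10.7] max [899.5 391.   26.8]
54 [603.2  99.8 111. ] min [582.7  23.1  89.4] max [616.  121.4 190. ]
33 [607.1 116.1  68.4] min [597.9 112.1  63. ] max [615.4 120.1  73.2]
354 [593.4  31.7  99.7] min [581.   19.7  76.1] max [606.1  55.8 109.4]
```

Request:
servo_tool:
  rows:
    - [0.06,0,0,0,0.001,0,10]
    - [0.06,0,0,0,0.001,-0.003,10]
    - [-0.06,0,0,0,-0.001,-0.005,10]
    - [-0.06,0,0,0,-0.001,-0.008,10]
    - [0.06,0,0,0,0.001,-0.01,10]
    - [0.06,0,0,0,0.001,-0.013,10]
    - [-0.06,0,0,0,-0.001,-0.015,10]
    - [-0.06,0,0,0,-0.001,-0.018,10]
    - [0.06,0,0,0,0.001,-0.02,10]
    - [0,0,0,0,0,-0.022,10]

```text
t: 27.42
ee_pos: [596.5, 40.9, 52.5]
orientation: [-2.362, -2.065, 0.007]
ft_force: [-5.0, -1.2, -0.8]
width: 26.3
grasp_force: 30.0
```

Request:
servo_tool:
  rows:
    - [0.06,0,0,0,0.001,0,10]
    - [0.06,0,0,0,0.001,-0.003,10]
    - [-0.06,0,0,0,-0.001,-0.005,10]
    - [-0.06,0,0,0,-0.001,-0.008,10]
    - [0.06,0,0,0,0.001,-0.01,10]
    - [0.06,0,0,0,0.001,-0.013,10]
    - [-0.06,0,0,0,-0.001,-0.015,10]
    - [-0.06,0,0,0,-0.001,-0.018,10]
    - [0.06,0,0,0,0.001,-0.02,10]
    - [0,0,0,0,0,-0.022,10]

```text
t: 28.68
ee_pos: [597.3, 41.0, 57.5]
orientation: [-2.362, -2.065, 0.006]
ft_force: [-4.2, -1.5, -1.2]
width: 26.0
grasp_force: 30.1
```

```bash
python3 -c "
from meas import *
orange()
im,d,ci=grab('side');cv2.imwrite('pics/e1.png',cv2.resize(im[120:340,220:440],None,fx=2.7,fy=2.7,interpolation=cv2.INTER_CUBIC)[:,:,::-1])"
```

```text
317 [859.3 372.4  19.8] min [819.  355.   10.9] max [899.1 391.7  26.6]
43 [607.9 114.4 107.2] min [584.9  25.1  92.5] max [618.6 133.9 197.3]
61 [607.6 114.3  75.2] min [599.6 112.4  63.8] max [615.6 119.5  82.6]
364 [596.8  31.7 105. ] min [584.   19.9  82.2] max [610.   56.6 115.1]
```

View pics/e1.png

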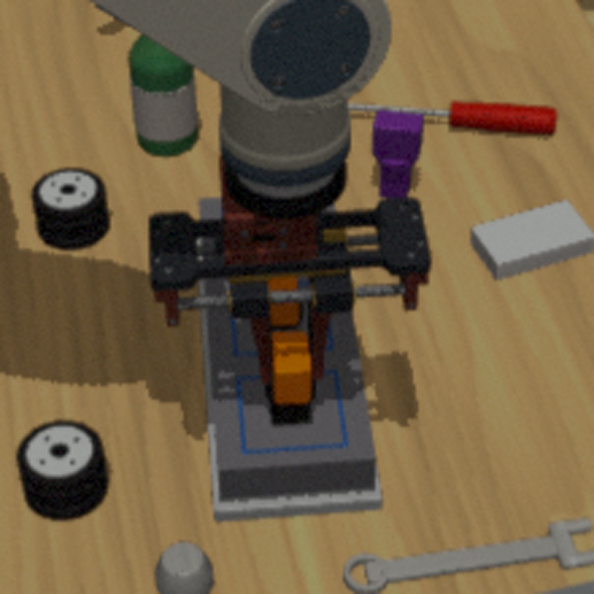

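The bung is rising (orange at (290,370) in the crop), but the pads have slid up it a little. I'll regrip lower and keep rocking.

Request:
servo_tool:
  rows:
    - [0,0,0,0,0,0,50]
    - [0,0,0,0,0,0,50]
    - [0,0,0,0,0.004,0.015,50]
    - [0,0,0,0,0.004,0.03,50]
    - [0,0,0,0,0.004,0.03,10]
    - [0,0,0,0,0.004,0.03,10]
    - [0,0,0,0,0.004,0.03,10]
    - [0,0,0,0,0.004,0.03,10]
    - [0,0,0,0,0.004,0.03,10]

```text
t: 29.9
ee_pos: [595.8, 41.1, 51.1]
orientation: [2.364, 2.07, 0.0]
ft_force: [1.8, -0.5, -0.2]
width: 26.0
grasp_force: 29.9
```

Request:
servo_tool:
  rows:
    - [0.065,0,0,0,0.003,0,10]
    - [0.065,0,0,0,0.003,-0.002,10]
    - [-0.065,0,0,0,-0.003,-0.004,10]
    - [-0.065,0,0,0,-0.003,-0.006,10]
    - [0.065,0,0,0,0.003,-0.008,10]
    - [0.065,0,0,0,0.003,-0.01,10]
    - [-0.065,0,0,0,-0.003,-0.012,10]
    - [-0.065,0,0,0,-0.003,-0.014,10]
    - [0,0,0,0,0,-0.015,10]
    - [0,0,0,0,0,-0.015,10]

```text
t: 31.15
ee_pos: [594.5, 41.2, 53.6]
orientation: [-2.362, -2.068, 0.004]
ft_force: [-5.8, 1.4, 1.7]
width: 25.8
grasp_force: 30.0
```

Request:
servo_tool:
  rows:
    - [0.065,0,0,0,0.003,0,10]
    - [0.065,0,0,0,0.003,-0.002,10]
    - [-0.065,0,0,0,-0.003,-0.004,10]
    - [-0.065,0,0,0,-0.003,-0.006,10]
    - [0.065,0,0,0,0.003,-0.008,10]
    - [0.065,0,0,0,0.003,-0.01,10]
    - [-0.065,0,0,0,-0.003,-0.012,10]
    - [-0.065,0,0,0,-0.003,-0.014,10]
    - [0,0,0,0,0,-0.015,10]
    - [0,0,0,0,0,-0.015,10]

```text
t: 32.4
ee_pos: [595.0, 41.2, 57.0]
orientation: [-2.362, -2.068, 0.003]
ft_force: [-6.5, 0.9, 2.4]
width: 25.6
grasp_force: 30.0
```

```bash
python3 -c "
from meas import *
orange()"
```

```text
316 [859.7 372.1  19.7] min [819.2 353.5  11.4] max [898.9 391.4  26.4]
51 [606.  113.9 107.2] min [589.6  24.2  92.7] max [617.8 131.9 198.7]
72 [607.  116.1  73.6] min [597.4 113.1  62.8] max [617.  119.   83.4]
360 [594.5  32.  108. ] min [581.6  19.9  85. ] max [607.2  57.4 117.8]
```

Request:
servo_tool:
  rows:
    - [0.06,0,0,0,0.004,-0.002,10]
    - [0,0,0,0,0,-0.004,10]
    - [-0.06,0,0,0,-0.004,-0.006,10]
    - [0,0,0,0,0,-0.008,10]
    - [0.06,0,0,0,0.004,-0.01,10]
    - [0,0,0,0,0,-0.012,10]
    - [-0.06,0,0,0,-0.004,-0.014,10]
    - [0,0,0,0,0,-0.016,10]
    - [0.06,0,0,0,0.004,-0.018,10]
    - [0,0,0,0,0,-0.018,10]

```text
t: 33.7
ee_pos: [597.1, 40.9, 60.5]
orientation: [2.365, 2.068, 0.0]
ft_force: [-0.8, -0.4, -4.4]
width: 26.0
grasp_force: 29.9
```

```bash
python3 -c "
from meas import *
orange()"
```

```text
318 [859.4 372.6  19.7] min [818.4 355.   11. ] max [899.3 393.   26.2]
46 [608.6 122.6 102.3] min [585.1  27.9  93.1] max [618.1 135.9 198.4]
449 [598.5  47.5 104.4] min [584.4  19.7  67.2] max [613.4 117.7 120.7]
```

Raising only while rotating works: the bung now follows almost fully with low force. Continuing.

Request:
servo_tool:
  rows:
    - [0.06,0,0,0,0.005,-0.002,10]
    - [0,0,0,0,0,-0.004,10]
    - [-0.06,0,0,0,-0.005,-0.006,10]
    - [0,0,0,0,0,-0.008,10]
    - [0.06,0,0,0,0.005,-0.01,10]
    - [0,0,0,0,0,-0.012,10]
    - [-0.06,0,0,0,-0.005,-0.014,10]
    - [0,0,0,0,0,-0.016,10]
    - [0.06,0,0,0,0.005,-0.018,10]
    - [0,0,0,0,0,-0.018,10]

```text
t: 35.0
ee_pos: [597.3, 40.9, 64.2]
orientation: [-2.365, -2.068, 0.0]
ft_force: [0.2, -0.2, -5.8]
width: 25.9
grasp_force: 29.9
```

Request:
servo_tool:
  rows:
    - [0.06,0,0,0,0.005,-0.002,10]
    - [0,0,0,0,0,-0.004,10]
    - [-0.06,0,0,0,-0.005,-0.006,10]
    - [0,0,0,0,0,-0.008,10]
    - [0.06,0,0,0,0.005,-0.01,10]
    - [0,0,0,0,0,-0.012,10]
    - [-0.06,0,0,0,-0.005,-0.014,10]
    - [0,0,0,0,0,-0.016,10]
    - [0.06,0,0,0,0.005,-0.018,10]
    - [0,0,0,0,0,-0.018,10]

```text
t: 36.25
ee_pos: [597.0, 40.9, 67.6]
orientation: [-2.364, -2.068, 0.001]
ft_force: [-0.2, -1.2, -6.6]
width: 25.8
grasp_force: 29.9
```

```bash
python3 -c "
from meas import *
orange()"
```

```text
318 [859.9 372.2  19.6] min [819.5 355.4  10.6] max [899.  391.4  26.5]
40 [611.3 138.3  95.5] min [602.4 131.6  92.7] max [619.  145.8  97.7]
463 [598.6  48.9 109.4] min [583.9  19.4  71.2] max [613.5 118.1 126.2]
```

Request:
servo_tool:
  rows:
    - [0.06,0,0,0,0.005,-0.002,10]
    - [0,0,0,0,0,-0.004,10]
    - [-0.06,0,0,0,-0.005,-0.006,10]
    - [0,0,0,0,0,-0.009,10]
    - [0.06,0,0,0,0.005,-0.012,10]
    - [0,0,0,0,0,-0.015,10]
    - [-0.06,0,0,0,-0.005,-0.018,10]
    - [0,0,0,0,0,-0.021,10]
    - [0.06,0,0,0,0.005,-0.024,10]
    - [0,0,0,0,0,-0.024,10]

```text
t: 37.55
ee_pos: [600.4, 40.8, 73.5]
orientation: [2.362, 2.066, 0.007]
ft_force: [0.1, -0.3, -0.9]
width: 25.7
grasp_force: 29.8
```

Request:
servo_tool:
  rows:
    - [0,0,0,0,0,-0.01,10]
    - [0,0,0,0,0,-0.05,10]
    - [0,0,0,0,0,-0.2,10]
    - [0,0,0,0,0,-0.4,10]
    - [0,0,0,0,0,-0.6,10]
    - [0,0,0,0,0,-0.6,10]

```text
t: 38.3
ee_pos: [598.9, 41.3, 197.2]
orientation: [2.36, 2.066, 0.009]
ft_force: [0.5, -0.6, -0.7]
width: 25.5
grasp_force: 29.8
```

```bash
python3 -c "
from meas import *
orange(zmax=300)
e=np.array([np.cos(.053),np.sin(.053)]);n=np.array([-e[1],e[0]]);c=np.array([548,-325])
for k in (-58,0,58):print((c+k*n).round(1))
plan((551,-267,230,.053,10))"
```

```text
85 [564.4 427.3 145.7] min [555.8 417.1 135.9] max [573.6 441.8 151.1]
306 [859.5 372.4  19.9] min [818.1 355.4  11.2] max [898.5 391.5  26.5]
430 [597.6  30.9 244.2] min [585.7  20.  222. ] max [609.6  56.4 254.2]
28 [605.3 207.1  85.4] min [598.9 176.   64.7] max [610.  222.  124.7]
205 [602.9 122.   85.7] min [593.3 113.3  66.2] max [615.8 150.7  98.2]
[ 551.1 -382.9]
[ 548. -325.]
[ 544.9 -267.1]
t 38.35 p [597.2  41.2 194.8] F [-0.1 -0.4 -2.1] w 26.0 g 29.8 q [0.05 0.38 1.69 0.   1.08 0.18] closang -7.59
[0.0025, -0.0003, -0.1237, -1.5579, -0.0254, -0.0049, 10]
```

Bung free. Carry it to the drawer's far side.

Request:
servo_tool:
  rows:
    - [0,0,-0.03,-0.25,0,0,10]
    - [0,0,-0.06,-0.5,0,0,10]
    - [0,0,-0.09,-0.75,0,0,10]
    - [0,0,-0.12,-1,0,0,10]
    - [0,0,-0.12,-1,0,0,10]

```text
t: 38.98
ee_pos: [568.0, -159.8, 191.1]
orientation: [-2.171, -2.268, 0.002]
ft_force: [1.0, 0.4, -0.8]
width: 26.2
grasp_force: 29.8
```

```bash
python3 -c "
from meas import *
plan((551,-383,230,.053,10))"
```

```text
t 38.98 p [ 568.  -159.8  191.1] F [ 1.   0.4 -0.8] w 26.2 g 29.8 q [-0.29  0.37  1.7  -0.    1.07 -0.34] closang 2.5
[-0.0018, -0.0004, -0.0062, -1.1111, -0.1335, -0.022, 10]
```

Request:
servo_tool:
  rows:
    - [0,0,-0.006,-0.25,-0.03,0,10]
    - [0,0,-0.006,-0.5,-0.06,0,10]
    - [0,0,-0.006,-0.75,-0.1,0,10]
    - [0,0,-0.006,-1,-0.13,0,10]
    - [0,0,-0.006,-1,-0.13,0,10]

```text
t: 39.6
ee_pos: [552.3, -359.9, 191.2]
orientation: [-2.161, -2.279, 0.0]
ft_force: [0.5, 0.8, -1.4]
width: 26.0
grasp_force: 29.8
```

```bash
python3 -c "
from meas import *
plan((551,-383,78,.053,10))
im,d,ci=grab('top');cv2.imwrite('pics/f1.png',cv2.resize(im[100:330,330:640],None,fx=2.5,fy=2.5)[:,:,::-1])"
```

```text
t 39.6 p [ 552.3 -359.9  191.2] F [ 0.5  0.8 -1.4] w 26.0 g 29.8 q [-0.6   0.47  1.55 -0.    1.13 -0.65] closang 3.05
[-0.0009, -0.0006, 0.0001, -0.1155, -0.0116, 0.7386, 10]
```

View pics/f1.png

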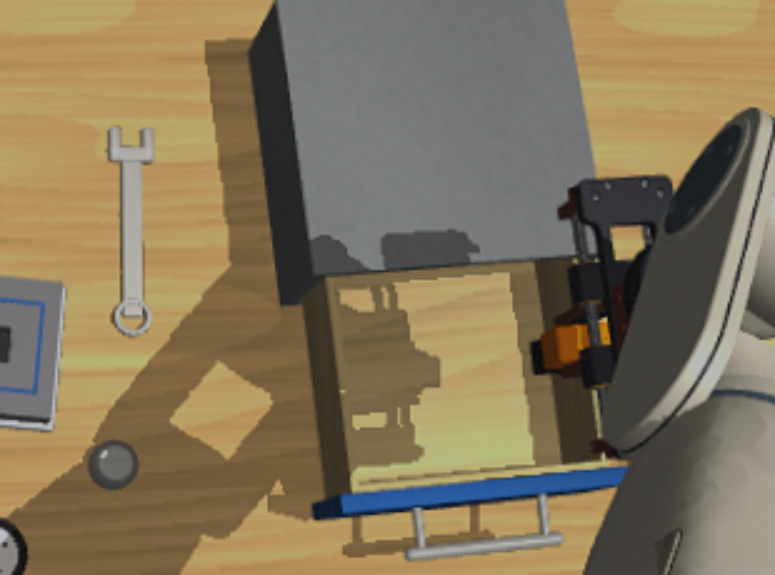

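The drawer is open and empty, and the held bung is above its right side (perspective). Lowering and releasing.

Request:
servo_tool:
  rows:
    - [0,0,0,-0.1,-0.01,0.1,10]
    - [0,0,0,-0.115,-0.01,0.3,10]
    - [0,0,0,-0.115,-0.01,0.5,10]
    - [0,0,0,-0.115,-0.01,0.65,10]
    - [0,0,0,-0.115,-0.01,0.71,10]
    - [0,0,0,-0.115,-0.01,0.735,10]
    - [0,0,0,-0.115,-0.01,0.735,10]
    - [0,0,0,-0.115,-0.01,0.735,10]

```text
t: 40.65
ee_pos: [552.9, -381.7, 47.0]
orientation: [2.156, 2.282, 0.0]
ft_force: [-0.2, -0.6, -1.2]
width: 25.9
grasp_force: 29.8
```

Request:
servo_tool:
  rows:
    - [0,0,0,0,0,0.005,50]
    - [0,0,0,0,0,0.005,50]
    - [0,0,0,0,0,0.005,50]
    - [0,0,0,0,0,-0.1,50]
    - [0,0,0,0,0,-0.35,50]
    - [0,0,0,0,0,-0.6,50]
    - [0,0,0,0,0,-0.75,50]
    - [0,0,0,0.2,0,-0.75,50]
    - [0,0,0,0.45,0,-0.75,50]
    - [0,0,0,0.7,0,-0.75,50]

```text
t: 41.9
ee_pos: [544.3, -240.4, 197.4]
orientation: [2.157, 2.281, 0.001]
ft_force: [-0.0, -0.3, -0.1]
width: 49.8
grasp_force: 0.0
```

```bash
python3 -c "
from meas import *
orange('top')
plan((606.5,134.5,170,-.127,60))"
```

```text
455 [857.6 376.6  22. ] min [816.7 357.5  13.1] max [898.2 396.9  28. ]
310 [615.  227.7  92.3] min [604.1 209.8  69.7] max [628.3 246.8  99.7]
265 [603.5 136.1  92.7] min [591.8 116.   72.5] max [616.2 152.7  99.2]
155 [562.7 430.8 149.3] min [551.4 420.7 140.3] max [573.7 442.1 153.8]
t 41.95 p [ 543.2 -235.   197.1] F [-1.2  3.2 -0.1] w 50.3 g 0.0 q [-0.43  0.37  1.7   0.    1.08 -0.49] closang 3.31
[-0.0002, -0.0017, 0.1232, 1.8255, 0.4228, 0.3125, 60]
```

Request:
servo_tool:
  rows:
    - [0,0,0.03,0.25,0.1,0,60]
    - [0,0,0.06,0.5,0.2,0,60]
    - [0,0,0.09,0.75,0.3,0,60]
    - [0,0,0.125,1,0.4,0,60]
    - [0,0,0.125,1,0.42,0,60]

```text
t: 42.58
ee_pos: [618.0, -34.0, 197.2]
orientation: [2.357, 2.075, 0.003]
ft_force: [-0.4, -0.7, 0.1]
width: 59.9
grasp_force: 0.0
```

```bash
python3 -c "
from meas import *
plan((606.5,134.5,170,-.127,60),(606.5,134.5,66,-.127,60))
im,M,ci,H=maps('top');z=M[...,2]
b=(z>24)&(M[...,0]>480)&(M[...,0]<620)&(M[...,1]<-350)&(M[...,1]>-412)&(H[...,0]<20)&(H[...,1]>200)&(H[...,2]>90)
print(b.sum(),M[b].mean(0) if b.any() else '',M[b].max(0) if b.any() else '')
"
```

```text
t 42.58 p [618.  -34.  197.2] F [-0.4 -0.7  0.1] w 59.9 g 0.0 q [-0.07  0.4   1.64  0.    1.1   0.05] closang -7.27
[0.0012, -0.0003, 0.0001, 0.8281, -0.164, 0.3085, 60]
[0.0012, -0.0003, 0.0001, 0.8278, -0.165, 0.8285, 60]
94 [ 555.22378486 -382.07616969   97.1342535 ] [ 567.44381336 -362.28686014  101.82611039]
```

The first bung stands in the drawer. Next is the middle bung.

Request:
servo_tool:
  rows:
    - [0,0,0,0.25,-0.05,0,60]
    - [0,0,0,0.5,-0.1,0.1,60]
    - [0,0,0,0.75,-0.16,0.2,60]
    - [0,0,0,0.828,-0.164,0.3,60]
    - [0,0,0,0.828,-0.164,0.4,60]
    - [0,0,0,0.828,-0.164,0.55,60]
    - [0,0,0,0.828,-0.164,0.7,60]
    - [0,0,0,0.828,-0.164,0.8,60]
    - [0,0,0,0.828,-0.164,0.83,60]
    - [0,0,0,0.828,-0.164,0.83,60]

```text
t: 43.88
ee_pos: [606.3, 130.9, 29.8]
orientation: [2.363, 2.071, 0.0]
ft_force: [0.6, 0.5, 0.6]
width: 59.9
grasp_force: 0.0
```

```bash
python3 -c "
from meas import *
plan((607,134.5,65.5,-.127,60))"
```

```text
t 43.88 p [606.3 130.9  29.8] F [0.6 0.5 0.6] w 59.9 g 0.0 q [ 0.19  0.62  1.72 -0.    0.79  0.33] closang -7.54
[0.0001, 0.0, -0.0031, 0.0183, 0.0013, -0.0061, 60]
```

Request:
servo_tool:
  rows:
    - [0,0,0,0,0,0,10]
    - [0,0,0,0,0,0,10]
    - [0,0,0,0,0,0,10]
    - [0,0,0,0,0,0,10]
    - [0,0,0,0,0,0,10]
    - [0,0,0,0,0,0,10]

```text
t: 44.62
ee_pos: [606.4, 131.6, 30.1]
orientation: [2.361, 2.071, 0.001]
ft_force: [1.3, -0.9, 4.0]
width: 25.3
grasp_force: 30.0
```

Request:
servo_tool:
  rows:
    - [0.06,0,0,0,-0.002,0,10]
    - [0,0,0,0,0,-0.0015,10]
    - [-0.06,0,0,0,0.002,-0.003,10]
    - [0,0,0,0,0,-0.0045,10]
    - [0.06,0,0,0,-0.002,-0.006,10]
    - [0,0,0,0,0,-0.0075,10]
    - [-0.06,0,0,0,0.002,-0.009,10]
    - [0,0,0,0,0,-0.0105,10]
    - [0.06,0,0,0,-0.002,-0.012,10]
    - [0,0,0,0,0,-0.013,10]

```text
t: 45.88
ee_pos: [606.3, 131.4, 31.5]
orientation: [-2.362, -2.068, 0.002]
ft_force: [1.5, 0.6, -6.3]
width: 25.9
grasp_force: 29.9
```

Request:
servo_tool:
  rows:
    - [-0.06,0,0,0,0.002,-0.0015,10]
    - [0,0,0,0,0,-0.003,10]
    - [0.06,0,0,0,-0.002,-0.0045,10]
    - [0,0,0,0,0,-0.006,10]
    - [-0.06,0,0,0,0.002,-0.0075,10]
    - [0,0,0,0,0,-0.009,10]
    - [0.06,0,0,0,-0.002,-0.0105,10]
    - [0,0,0,0,0,-0.012,10]
    - [-0.06,0,0,0,0.002,-0.0135,10]
    - [0,0,0,0,0,-0.0145,10]

```text
t: 47.12
ee_pos: [604.2, 131.8, 34.5]
orientation: [2.36, 2.073, -0.0]
ft_force: [4.6, -2.4, -15.2]
width: 25.7
grasp_force: 29.9
```

```bash
python3 -c "
from meas import *
orange()"
```

```text
82 [565.  427.1 145.8] min [554.8 418.6 136.2] max [573.9 441.6 151.5]
317 [859.2 372.3  19.7] min [817.9 354.   11. ] max [899.  392.7  26.3]
47 [615.6 206.   90. ] min [598.3 152.5  81.2] max [627.  213.5 142.4]
301 [603.8 125.6  91.2] min [591.6 114.   69.6] max [616.3 149.1 101.4]
243 [ 554.7 -373.6   97.3] min [ 542.2 -382.6   94.3] max [ 566.  -364.5  100.2]
```

Request:
servo_tool:
  rows:
    - [0.06,0,0,0,-0.001,-0.001,10]
    - [0,0,0,0,0,-0.0025,10]
    - [-0.06,0,0,0,0.001,-0.004,10]
    - [0,0,0,0,0,-0.0055,10]
    - [0.06,0,0,0,-0.001,-0.007,10]
    - [0,0,0,0,0,-0.0085,10]
    - [-0.06,0,0,0,0.001,-0.01,10]
    - [0,0,0,0,0,-0.0115,10]
    - [0.06,0,0,0,-0.001,-0.013,10]
    - [0,0,0,0,0,-0.0145,10]

```text
t: 48.42
ee_pos: [606.2, 131.3, 37.0]
orientation: [-2.363, -2.068, 0.002]
ft_force: [2.7, 0.1, -6.5]
width: 25.8
grasp_force: 29.9
```

Request:
servo_tool:
  rows:
    - [-0.06,0,0,0,0.001,-0.0015,10]
    - [0,0,0,0,0,-0.003,10]
    - [0.06,0,0,0,-0.001,-0.0045,10]
    - [0,0,0,0,0,-0.006,10]
    - [-0.06,0,0,0,0.001,-0.0075,10]
    - [0,0,0,0,0,-0.009,10]
    - [0.06,0,0,0,-0.001,-0.0105,10]
    - [0,0,0,0,0,-0.012,10]
    - [-0.06,0,0,0,0.001,-0.0135,10]
    - [0,0,0,0,0,-0.0145,10]

```text
t: 49.68
ee_pos: [604.0, 131.8, 40.3]
orientation: [2.36, 2.073, 0.0]
ft_force: [2.9, -2.8, -14.8]
width: 26.0
grasp_force: 29.9
```

Request:
servo_tool:
  rows:
    - [0.06,0,0,0,0,-0.0015,10]
    - [0,0,0,0,0,-0.003,10]
    - [-0.06,0,0,0,0,-0.0045,10]
    - [0,0,0,0,0,-0.006,10]
    - [0.06,0,0,0,0,-0.0075,10]
    - [0,0,0,0,0,-0.009,10]
    - [-0.06,0,0,0,0,-0.0105,10]
    - [0,0,0,0,0,-0.012,10]
    - [0.06,0,0,0,0,-0.0135,10]
    - [0,0,0,0,0,-0.0145,10]

```text
t: 50.92
ee_pos: [606.1, 131.2, 42.9]
orientation: [-2.363, -2.068, 0.003]
ft_force: [1.3, 0.2, -5.8]
width: 26.0
grasp_force: 29.9
```

```bash
python3 -c "
from meas import *
orange()"
```

```text
84 [564.5 427.5 145.9] min [554.9 419.2 136.2] max [573.9 443.  151.4]
312 [858.9 372.6  19.8] min [819.3 355.1  11.1] max [899.  392.2  26.6]
43 [617.6 209.4  95.9] min [608.3 207.6  89. ] max [627.4 214.7  99.6]
35 [617.2 207.6  72. ] min [607.8 206.6  62.8] max [627.3 214.3  77.3]
313 [605.8 125.5  96.1] min [593.6 114.   73. ] max [618.8 149.8 106.3]
240 [ 554.6 -373.6   97.4] min [ 542.1 -382.8   94.4] max [ 565.9 -364.8  100. ]
```

Request:
servo_tool:
  rows:
    - [-0.06,0,0,0,0,-0.0015,10]
    - [0,0,0,0,0,-0.003,10]
    - [0.06,0,0,0,0,-0.0045,10]
    - [0,0,0,0,0,-0.006,10]
    - [-0.06,0,0,0,0,-0.0075,10]
    - [0,0,0,0,0,-0.009,10]
    - [0.06,0,0,0,0,-0.0105,10]
    - [0,0,0,0,0,-0.012,10]
    - [-0.06,0,0,0,0,-0.0135,10]
    - [0,0,0,0,0,-0.015,10]

```text
t: 52.22
ee_pos: [603.8, 131.7, 46.3]
orientation: [-2.36, -2.073, 0.001]
ft_force: [3.2, -2.3, -14.6]
width: 25.6
grasp_force: 29.9
```

Request:
servo_tool:
  rows:
    - [0.06,0,0,0,0.001,-0.0015,10]
    - [0,0,0,0,0,-0.003,10]
    - [-0.06,0,0,0,-0.001,-0.0045,10]
    - [0,0,0,0,0,-0.006,10]
    - [0.06,0,0,0,0.001,-0.0075,10]
    - [0,0,0,0,0,-0.009,10]
    - [-0.06,0,0,0,-0.001,-0.0105,10]
    - [0,0,0,0,0,-0.012,10]
    - [0.06,0,0,0,0.001,-0.0135,10]
    - [0,0,0,0,0,-0.015,10]

```text
t: 53.48
ee_pos: [606.1, 131.1, 48.9]
orientation: [-2.362, -2.068, 0.004]
ft_force: [1.1, -0.4, -6.2]
width: 25.7
grasp_force: 29.9
```

Request:
servo_tool:
  rows:
    - [-0.06,0,0,0,-0.002,-0.0015,10]
    - [0,0,0,0,0,-0.003,10]
    - [0.06,0,0,0,0.002,-0.005,10]
    - [0,0,0,0,0,-0.007,10]
    - [-0.06,0,0,0,-0.002,-0.009,10]
    - [0,0,0,0,0,-0.011,10]
    - [0.06,0,0,0,0.002,-0.013,10]
    - [0,0,0,0,0,-0.015,10]
    - [-0.06,0,0,0,-0.002,-0.017,10]
    - [0,0,0,0,0,-0.0185,10]

```text
t: 54.72
ee_pos: [603.3, 131.7, 52.8]
orientation: [-2.36, -2.073, 0.002]
ft_force: [2.9, -1.3, -15.5]
width: 25.8
grasp_force: 29.9
```

```bash
python3 -c "
from meas import *
orange()"
```

```text
83 [564.8 427.3 145.4] min [555.9 417.6 135.6] max [574. 439. 151.]
308 [859.1 372.6  19.8] min [818.8 355.   11.4] max [898.9 390.5  27. ]
54 [616.9 214.8 102.5] min [604.7 115.   92.8] max [629.4 230.8 193.3]
89 [616.6 210.6  74.7] min [606.2 208.   64.3] max [627.3 213.9  85.1]
322 [603.2 126.2 103.3] min [590.7 114.9  78.8] max [615.1 151.1 113.9]
244 [ 554.5 -373.4   97.3] min [ 542.1 -382.7   94.2] max [ 565.9 -364.2  100. ]
```

Request:
servo_tool:
  rows:
    - [0.06,0,0,0,0.003,-0.0015,10]
    - [0,0,0,0,0,-0.003,10]
    - [-0.06,0,0,0,-0.003,-0.005,10]
    - [0,0,0,0,0,-0.007,10]
    - [0.06,0,0,0,0.003,-0.009,10]
    - [0,0,0,0,0,-0.011,10]
    - [-0.06,0,0,0,-0.003,-0.013,10]
    - [0,0,0,0,0,-0.015,10]
    - [0.06,0,0,0,0.003,-0.017,10]
    - [0,0,0,0,0,-0.0185,10]

```text
t: 56.02
ee_pos: [606.1, 131.1, 56.3]
orientation: [-2.363, -2.068, 0.003]
ft_force: [0.6, -0.1, -7.2]
width: 26.4
grasp_force: 30.0
```

Request:
servo_tool:
  rows:
    - [-0.06,0,0,0,-0.004,-0.0015,10]
    - [0,0,0,0,0,-0.003,10]
    - [0.06,0,0,0,0.004,-0.005,10]
    - [0,0,0,0,0,-0.007,10]
    - [-0.06,0,0,0,-0.004,-0.009,10]
    - [0,0,0,0,0,-0.011,10]
    - [0.06,0,0,0,0.004,-0.013,10]
    - [0,0,0,0,0,-0.015,10]
    - [-0.06,0,0,0,-0.004,-0.017,10]
    - [0,0,0,0,0,-0.0185,10]

```text
t: 57.28
ee_pos: [603.1, 131.7, 60.1]
orientation: [-2.36, -2.073, 0.002]
ft_force: [1.7, -1.2, -14.7]
width: 25.7
grasp_force: 29.9
```

Request:
servo_tool:
  rows:
    - [0.06,0,0,0,0.005,-0.002,10]
    - [0,0,0,0,0,-0.004,10]
    - [-0.06,0,0,0,-0.005,-0.006,10]
    - [0,0,0,0,0,-0.008,10]
    - [0.06,0,0,0,0.005,-0.01,10]
    - [0,0,0,0,0,-0.012,10]
    - [-0.06,0,0,0,-0.005,-0.014,10]
    - [0,0,0,0,0,-0.016,10]
    - [0.06,0,0,0,0.005,-0.018,10]
    - [0,0,0,0,0,-0.019,10]

```text
t: 58.52
ee_pos: [606.2, 131.0, 63.7]
orientation: [-2.363, -2.068, 0.003]
ft_force: [0.2, -0.3, -6.4]
width: 26.0
grasp_force: 30.0
```

```bash
python3 -c "
from meas import *
orange()"
```

```text
86 [564.6 427.  145.7] min [555.6 417.7 136.1] max [573.7 442.4 151.2]
313 [859.3 372.4  19.9] min [818.3 354.2  11. ] max [899.6 390.5  26.7]
42 [622.4 236.7  95.7] min [613.3 230.2  93.1] max [631.4 244.2  98.8]
427 [609.  146.1 105.3] min [593.9 114.   72.1] max [625.5 212.8 121.7]
241 [ 554.5 -373.5   97.4] min [ 541.9 -382.8   94.8] max [ 565.8 -364.9  100.2]
```

Request:
servo_tool:
  rows:
    - [-0.06,0,0,0,-0.005,-0.002,10]
    - [0,0,0,0,0,-0.004,10]
    - [0.06,0,0,0,0.005,-0.006,10]
    - [0,0,0,0,0,-0.008,10]
    - [-0.06,0,0,0,-0.005,-0.01,10]
    - [0,0,0,0,0,-0.012,10]
    - [0.06,0,0,0,0.005,-0.014,10]
    - [0,0,0,0,0,-0.016,10]
    - [-0.06,0,0,0,-0.005,-0.018,10]
    - [0,0,0,0,0,-0.019,10]

```text
t: 59.82
ee_pos: [602.7, 131.7, 67.5]
orientation: [-2.359, -2.072, 0.004]
ft_force: [2.0, -0.4, -18.0]
width: 26.0
grasp_force: 29.9
```

Request:
servo_tool:
  rows:
    - [0.06,0,0,0,0.005,-0.002,10]
    - [0,0,0,0,0,-0.004,10]
    - [-0.06,0,0,0,-0.005,-0.007,10]
    - [0,0,0,0,0,-0.01,10]
    - [0.06,0,0,0,0.005,-0.013,10]
    - [0,0,0,0,0,-0.016,10]
    - [-0.06,0,0,0,-0.005,-0.019,10]
    - [0,0,0,0,0,-0.022,10]
    - [0.06,0,0,0,0.005,-0.025,10]
    - [0,0,0,0,0,-0.027,10]

```text
t: 61.08
ee_pos: [609.1, 131.1, 73.9]
orientation: [2.363, 2.068, 0.003]
ft_force: [0.2, -1.4, -1.4]
width: 25.9
grasp_force: 29.9
```

```bash
python3 -c "
from meas import *
orange();plan()"
```

```text
88 [564.4 426.7 145.4] min [554.8 417.7 135.2] max [573.9 440.3 150.8]
315 [858.9 372.6  19.7] min [818.3 354.8  11.1] max [899.8 392.1  26.7]
425 [611.5 145.7 114.1] min [596.7 113.1  82.4] max [627.1 221.2 131. ]
243 [ 554.5 -373.6   97.6] min [ 542.  -382.8   94.5] max [ 565.7 -364.8  100.1]
t 61.12 p [605.2 131.2  73.5] F [-3.9  0.  -0.7] w 26.1 g 29.9 q [ 0.2   0.56  1.72 -0.    0.87  0.33] closang -7.55
```

Free. Lift and carry to the middle of the drawer.

Request:
servo_tool:
  rows:
    - [0,0,0,0,0,-0.01,10]
    - [0,0,0,0,0,-0.06,10]
    - [0,0,0,0,0,-0.2,10]
    - [0,0,0,0,0,-0.4,10]
    - [0,0,0,0,0,-0.6,10]
    - [0,0,-0.03,-0.25,0,-0.62,10]
    - [0,0,-0.06,-0.5,0,-0.62,10]
    - [0,0,-0.09,-0.75,0,-0.62,10]
    - [0,0,-0.12,-1,0,-0.62,10]
    - [0,0,-0.12,-1,0,-0.62,10]

```text
t: 62.38
ee_pos: [579.8, -69.8, 199.0]
orientation: [2.17, 2.27, 0.0]
ft_force: [0.2, 1.1, -1.1]
width: 25.8
grasp_force: 29.9
```

```bash
python3 -c "
from meas import *
plan((549,-324,230,.053,10))"
```

```text
t 62.38 p [579.8 -69.8 199. ] F [ 0.2  1.1 -1.1] w 25.8 g 29.9 q [-0.14  0.35  1.71 -0.    1.08 -0.19] closang 2.58
[0.0004, 0.0002, -0.0053, -1.2627, -0.2113, 0.018, 10]
```

Request:
servo_tool:
  rows:
    - [0,0,-0.005,-0.25,-0.05,0,10]
    - [0,0,-0.005,-0.5,-0.1,0,10]
    - [0,0,-0.005,-0.75,-0.15,0,10]
    - [0,0,-0.005,-1,-0.2,0,10]
    - [0,0,-0.005,-1,-0.21,0,10]

```text
t: 63.0
ee_pos: [547.9, -270.9, 198.6]
orientation: [2.161, 2.279, 0.0]
ft_force: [-0.8, -0.3, -1.9]
width: 26.0
grasp_force: 29.9
```

```bash
python3 -c "
from meas import *
orange('side',300)
plan((549,-324,85,.053,10))"
```

```text
269 [865.3 369.8  19.9] min [829.6 354.8  11.1] max [898.8 385.4  26.3]
652 [ 549.6 -276.3  246.6] min [ 537.2 -286.8  222.3] max [ 561.  -251.8  255.5]
240 [ 554.5 -373.5   97.4] min [ 542.3 -382.3   94.4] max [ 565.7 -364.7  100.3]
t 63.05 p [ 547.7 -269.1  198.4] F [-0.   1.3 -0.5] w 26.2 g 29.9 q [-0.48  0.39  1.65  0.    1.1  -0.53] closang 3.1
[0.0001, -0.0004, 0.0007, -0.2749, -0.0083, 0.7391, 10]
```

Request:
servo_tool:
  rows:
    - [0,0,0,-0.2,0,0,10]
    - [0,0,0,-0.275,-0.008,0.2,10]
    - [0,0,0,-0.275,-0.008,0.45,10]
    - [0,0,0,-0.275,-0.008,0.65,10]
    - [0,0,0,-0.275,-0.008,0.74,10]
    - [0,0,0,-0.275,-0.008,0.765,10]
    - [0,0,0,-0.275,-0.008,0.765,10]
    - [0,0,0,-0.275,-0.008,0.765,10]

```text
t: 64.05
ee_pos: [550.3, -324.1, 46.7]
orientation: [2.156, 2.282, 0.001]
ft_force: [-0.3, -0.0, -1.4]
width: 25.6
grasp_force: 29.9
```

Request:
servo_tool:
  rows:
    - [0,0,0,0,0,0.005,50]
    - [0,0,0,0,0,0.005,50]
    - [0,0,0,0,0,0.005,50]
    - [0,0,0,0,0,-0.1,50]
    - [0,0,0,0,0,-0.35,50]
    - [0,0,0,0,0,-0.6,50]
    - [0,0,0,0,0,-0.76,50]
    - [0,0,0,0.2,0,-0.76,50]
    - [0,0,0,0.45,0,-0.76,50]
    - [0,0,0,0.7,0,-0.76,50]

```text
t: 65.3
ee_pos: [541.3, -182.8, 198.7]
orientation: [2.158, 2.281, 0.001]
ft_force: [0.4, -0.1, 0.1]
width: 49.6
grasp_force: 0.0
```

Request:
servo_tool:
  rows:
    - [0,0,0.03,0.25,0.08,0,60]
    - [0,0,0.06,0.5,0.16,0,60]
    - [0,0,0.09,0.75,0.24,0,60]
    - [0,0,0.12,1,0.32,0,60]
    - [0,0,0.12,1,0.32,0,60]

```text
t: 65.92
ee_pos: [594.7, 22.5, 198.5]
orientation: [2.349, 2.084, 0.003]
ft_force: [-0.6, 0.6, -0.4]
width: 60.0
grasp_force: 0.0
```

```bash
python3 -c "
from meas import *
orange('top')
plan((618.5,229,200,-.127,60))"
```

```text
450 [857.2 376.4  22.1] min [816.8 357.   13.2] max [897.8 395.8  28.9]
312 [615.  227.8  92.1] min [603.8 210.   68.7] max [628.4 246.9  99.9]
174 [ 552.2 -376.4   89.7] min [ 539.7 -401.7   67. ] max [ 566.8 -361.2  100.7]
155 [562.9 430.6 149. ] min [552.2 420.7 138.7] max [574.3 441.7 153.4]
143 [ 547.6 -312.4   90.7] min [ 536.7 -338.6   71.9] max [ 561.6 -299.5  100.8]
t 65.97 p [594.2  20.8 198.2] F [0.  0.4 0.4] w 60.0 g 0.0 q [ 0.02  0.37  1.69 -0.    1.08  0.14] closang -6.88
[0.0009, -0.0, 0.0046, 1.0483, -0.0045, 0.1636, 60]
```

Request:
servo_tool:
  rows:
    - [0,0,0.005,0.25,0,0,60]
    - [0,0,0.005,0.5,0,0,60]
    - [0,0,0.005,0.75,0,0.05,60]
    - [0,0,0.005,1,0,0.1,60]
    - [0,0,0.005,1,0,0.15,60]
    - [0,0,0.005,1,0,0.15,60]

```text
t: 66.72
ee_pos: [617.8, 216.1, 166.4]
orientation: [-2.362, -2.071, 0.003]
ft_force: [0.2, -1.0, -0.1]
width: 60.3
grasp_force: 0.0
```

```bash
python3 -c "
from meas import *
plan((618,229,66,-.127,60))"
```

```text
t 66.72 p [617.8 216.1 166.4] F [ 0.2 -1.  -0.1] w 60.3 g 0.0 q [ 0.32  0.49  1.58 -0.    1.08  0.45] closang -7.53
[-0.0011, 0.0009, -0.0029, 0.0649, -0.0062, 0.6743, 60]
```

Request:
servo_tool:
  rows:
    - [0,0,0,0.05,-0.006,0.1,60]
    - [0,0,0,0.055,-0.006,0.3,60]
    - [0,0,0,0.055,-0.006,0.5,60]
    - [0,0,0,0.055,-0.006,0.62,60]
    - [0,0,0,0.055,-0.006,0.672,60]
    - [0,0,0,0.055,-0.006,0.672,60]
    - [0,0,0,0.055,-0.006,0.672,60]

```text
t: 67.6
ee_pos: [619.6, 229.1, 33.7]
orientation: [2.362, 2.07, 0.003]
ft_force: [0.4, -0.1, 0.6]
width: 60.0
grasp_force: 0.0
```

Request:
servo_tool:
  rows:
    - [0,0,0,0,0,0,10]
    - [0,0,0,0,0,0,10]
    - [0,0,0,0,0,0,10]
    - [0,0,0,0,0,0,10]
    - [0,0,0,0,0,0,10]
    - [0,0,0,0,0,0,10]

```text
t: 68.35
ee_pos: [618.8, 229.1, 32.8]
orientation: [2.362, 2.072, 0.0]
ft_force: [-1.4, -0.0, 3.1]
width: 25.8
grasp_force: 30.0
```

Request:
servo_tool:
  rows:
    - [0.06,0,0,0,-0.002,0,10]
    - [0,0,0,0,0,-0.0015,10]
    - [-0.06,0,0,0,0.002,-0.003,10]
    - [0,0,0,0,0,-0.0045,10]
    - [0.06,0,0,0,-0.002,-0.006,10]
    - [0,0,0,0,0,-0.0075,10]
    - [-0.06,0,0,0,0.002,-0.009,10]
    - [0,0,0,0,0,-0.0105,10]
    - [0.06,0,0,0,-0.002,-0.012,10]
    - [0,0,0,0,0,-0.013,10]

```text
t: 69.6
ee_pos: [619.4, 228.9, 34.5]
orientation: [-2.363, -2.067, 0.002]
ft_force: [0.9, -0.9, -4.7]
width: 26.2
grasp_force: 30.0
```

Request:
servo_tool:
  rows:
    - [-0.06,0,0,0,0.001,-0.0015,10]
    - [0,0,0,0,0,-0.003,10]
    - [0.06,0,0,0,-0.001,-0.0045,10]
    - [0,0,0,0,0,-0.006,10]
    - [-0.06,0,0,0,0.001,-0.0075,10]
    - [0,0,0,0,0,-0.009,10]
    - [0.06,0,0,0,-0.001,-0.0105,10]
    - [0,0,0,0,0,-0.012,10]
    - [-0.06,0,0,0,0.001,-0.0135,10]
    - [0,0,0,0,0,-0.0145,10]

```text
t: 70.85
ee_pos: [616.7, 229.1, 37.3]
orientation: [2.359, 2.074, -0.001]
ft_force: [3.2, -3.4, -13.1]
width: 25.7
grasp_force: 29.9
```

Request:
servo_tool:
  rows:
    - [0.06,0,0,0,0,-0.001,10]
    - [0,0,0,0,0,-0.0025,10]
    - [-0.06,0,0,0,0,-0.004,10]
    - [0,0,0,0,0,-0.0055,10]
    - [0.06,0,0,0,0,-0.007,10]
    - [0,0,0,0,0,-0.0085,10]
    - [-0.06,0,0,0,0,-0.01,10]
    - [0,0,0,0,0,-0.0115,10]
    - [0.06,0,0,0,0,-0.013,10]
    - [0,0,0,0,0,-0.0145,10]

```text
t: 72.1
ee_pos: [618.8, 228.6, 39.8]
orientation: [-2.363, -2.067, 0.004]
ft_force: [-0.2, -0.4, -5.5]
width: 25.8
grasp_force: 29.9
```

Request:
servo_tool:
  rows:
    - [-0.06,0,0,0,0,-0.0015,10]
    - [0,0,0,0,0,-0.003,10]
    - [0.06,0,0,0,0,-0.0045,10]
    - [0,0,0,0,0,-0.006,10]
    - [-0.06,0,0,0,0,-0.0075,10]
    - [0,0,0,0,0,-0.009,10]
    - [0.06,0,0,0,0,-0.0105,10]
    - [0,0,0,0,0,-0.012,10]
    - [-0.06,0,0,0,0,-0.0135,10]
    - [0,0,0,0,0,-0.0145,10]

```text
t: 73.35
ee_pos: [616.5, 229.0, 43.1]
orientation: [2.359, 2.074, -0.002]
ft_force: [3.0, -3.3, -13.2]
width: 26.1
grasp_force: 29.9
```

Request:
servo_tool:
  rows:
    - [0.06,0,0,0,0,-0.0015,10]
    - [0,0,0,0,0,-0.003,10]
    - [-0.06,0,0,0,0,-0.0045,10]
    - [0,0,0,0,0,-0.006,10]
    - [0.06,0,0,0,0,-0.0075,10]
    - [0,0,0,0,0,-0.009,10]
    - [-0.06,0,0,0,0,-0.0105,10]
    - [0,0,0,0,0,-0.012,10]
    - [0.06,0,0,0,0,-0.0135,10]
    - [0,0,0,0,0,-0.0145,10]

```text
t: 74.6
ee_pos: [618.8, 228.5, 45.7]
orientation: [-2.363, -2.067, 0.004]
ft_force: [-0.8, -1.0, -4.1]
width: 25.6
grasp_force: 30.0
```

```bash
python3 -c "
from meas import *
orange()"
```

```text
83 [564.6 427.9 145.1] min [555.  418.6 135.6] max [573.7 444.5 151. ]
314 [859.1 372.2  19.8] min [818.3 354.8  10.9] max [899.1 391.   26.8]
286 [618.2 218.9  94.7] min [605.2 207.4  72.3] max [630.6 244.3 105.5]
632 [ 550.8 -326.2   92.3] min [ 539.2 -340.7   70.3] max [ 563.4 -304.    99.6]
251 [ 554.3 -372.8   96.7] min [ 542.2 -382.3   93.6] max [ 565.8 -363.7   99.9]
```

Request:
servo_tool:
  rows:
    - [-0.06,0,0,0,0,-0.0015,10]
    - [0,0,0,0,0,-0.003,10]
    - [0.06,0,0,0,0,-0.0045,10]
    - [0,0,0,0,0,-0.006,10]
    - [-0.06,0,0,0,0,-0.0075,10]
    - [0,0,0,0,0,-0.009,10]
    - [0.06,0,0,0,0,-0.0105,10]
    - [0,0,0,0,0,-0.012,10]
    - [-0.06,0,0,0,0,-0.0135,10]
    - [0,0,0,0,0,-0.015,10]

```text
t: 75.9
ee_pos: [616.6, 229.0, 49.1]
orientation: [-2.359, -2.075, 0.003]
ft_force: [3.0, -3.6, -14.4]
width: 25.8
grasp_force: 29.9
```

Request:
servo_tool:
  rows:
    - [0.06,0,0,0,0.001,-0.0015,10]
    - [0,0,0,0,0,-0.003,10]
    - [-0.06,0,0,0,-0.001,-0.0045,10]
    - [0,0,0,0,0,-0.006,10]
    - [0.06,0,0,0,0.001,-0.0075,10]
    - [0,0,0,0,0,-0.009,10]
    - [-0.06,0,0,0,-0.001,-0.0105,10]
    - [0,0,0,0,0,-0.012,10]
    - [0.06,0,0,0,0.001,-0.0135,10]
    - [0,0,0,0,0,-0.015,10]

```text
t: 77.15
ee_pos: [619.1, 228.4, 51.8]
orientation: [-2.363, -2.067, 0.004]
ft_force: [0.4, -0.1, -4.4]
width: 26.2
grasp_force: 30.0
```

Request:
servo_tool:
  rows:
    - [-0.06,0,0,0,-0.002,-0.0015,10]
    - [0,0,0,0,0,-0.003,10]
    - [0.06,0,0,0,0.002,-0.005,10]
    - [0,0,0,0,0,-0.007,10]
    - [-0.06,0,0,0,-0.002,-0.009,10]
    - [0,0,0,0,0,-0.011,10]
    - [0.06,0,0,0,0.002,-0.013,10]
    - [0,0,0,0,0,-0.015,10]
    - [-0.06,0,0,0,-0.002,-0.017,10]
    - [0,0,0,0,0,-0.0185,10]

```text
t: 78.4
ee_pos: [616.1, 229.0, 55.5]
orientation: [-2.359, -2.074, 0.004]
ft_force: [2.4, -2.8, -15.5]
width: 26.1
grasp_force: 29.9
```

Request:
servo_tool:
  rows:
    - [0.06,0,0,0,0.003,-0.0015,10]
    - [0,0,0,0,0,-0.003,10]
    - [-0.06,0,0,0,-0.003,-0.005,10]
    - [0,0,0,0,0,-0.007,10]
    - [0.06,0,0,0,0.003,-0.009,10]
    - [0,0,0,0,0,-0.011,10]
    - [-0.06,0,0,0,-0.003,-0.013,10]
    - [0,0,0,0,0,-0.015,10]
    - [0.06,0,0,0,0.003,-0.017,10]
    - [0,0,0,0,0,-0.0185,10]

```text
t: 79.65
ee_pos: [618.9, 228.3, 59.1]
orientation: [-2.363, -2.067, 0.005]
ft_force: [-0.7, -1.1, -5.1]
width: 25.5
grasp_force: 30.0
```

Request:
servo_tool:
  rows:
    - [-0.06,0,0,0,-0.004,-0.0015,10]
    - [0,0,0,0,0,-0.003,10]
    - [0.06,0,0,0,0.004,-0.005,10]
    - [0,0,0,0,0,-0.007,10]
    - [-0.06,0,0,0,-0.004,-0.009,10]
    - [0,0,0,0,0,-0.011,10]
    - [0.06,0,0,0,0.004,-0.013,10]
    - [0,0,0,0,0,-0.015,10]
    - [-0.06,0,0,0,-0.004,-0.017,10]
    - [0,0,0,0,0,-0.0185,10]

```text
t: 80.9
ee_pos: [615.8, 228.9, 62.9]
orientation: [-2.359, -2.074, 0.004]
ft_force: [2.0, -2.6, -14.2]
width: 25.6
grasp_force: 29.9
```

```bash
python3 -c "
from meas import *
orange()"
```

```text
83 [564.8 428.  145.7] min [555.2 418.6 136.1] max [574.7 442.4 150.6]
315 [859.3 372.5  19.9] min [818.3 354.7  11.1] max [898.5 391.6  26.5]
285 [615.2 220.2 106.8] min [603.  208.6  85.7] max [627.5 245.9 117. ]
633 [ 550.9 -326.1   92.2] min [ 539.1 -340.5   70.4] max [ 563.4 -304.    99.4]
252 [ 554.5 -372.9   96.8] min [ 542.1 -383.    93.4] max [ 565.8 -363.9  100.1]
```

Request:
servo_tool:
  rows:
    - [0,0,0,0,0,0,50]
    - [0,0,0,0,0,0,50]
    - [0,0,0,0,0.005,0.02,50]
    - [0,0,0,0,0.005,0.04,50]
    - [0,0,0,0,0.005,0.04,10]
    - [0,0,0,0,0.005,0.04,10]
    - [0,0,0,0,0.005,0.04,10]
    - [0,0,0,0,0.005,0.04,10]
    - [0,0,0,0,0.005,0.04,10]

```text
t: 82.08
ee_pos: [618.2, 228.9, 56.0]
orientation: [-2.361, -2.07, 0.003]
ft_force: [-5.7, 0.2, 4.7]
width: 25.9
grasp_force: 30.0
```

Request:
servo_tool:
  rows:
    - [0.06,0,0,0,0.003,0,10]
    - [0,0,0,0,0,-0.002,10]
    - [-0.06,0,0,0,-0.003,-0.004,10]
    - [0,0,0,0,0,-0.006,10]
    - [0.06,0,0,0,0.003,-0.008,10]
    - [0,0,0,0,0,-0.01,10]
    - [-0.06,0,0,0,-0.003,-0.012,10]
    - [0,0,0,0,0,-0.014,10]
    - [0.06,0,0,0,0.003,-0.016,10]
    - [0,0,0,0,0,-0.0175,10]

```text
t: 83.32
ee_pos: [620.2, 228.4, 58.5]
orientation: [-2.363, -2.068, 0.003]
ft_force: [-0.2, 0.0, -5.1]
width: 26.1
grasp_force: 29.9
```

Request:
servo_tool:
  rows:
    - [-0.06,0,0,0,-0.004,-0.0015,10]
    - [0,0,0,0,0,-0.003,10]
    - [0.06,0,0,0,0.004,-0.005,10]
    - [0,0,0,0,0,-0.007,10]
    - [-0.06,0,0,0,-0.004,-0.009,10]
    - [0,0,0,0,0,-0.011,10]
    - [0.06,0,0,0,0.004,-0.013,10]
    - [0,0,0,0,0,-0.015,10]
    - [-0.06,0,0,0,-0.004,-0.017,10]
    - [0,0,0,0,0,-0.0185,10]

```text
t: 84.58
ee_pos: [617.3, 229.0, 62.4]
orientation: [-2.359, -2.074, 0.002]
ft_force: [2.5, -1.6, -14.0]
width: 26.1
grasp_force: 29.9
```

Request:
servo_tool:
  rows:
    - [0.06,0,0,0,0.005,-0.002,10]
    - [0,0,0,0,0,-0.004,10]
    - [-0.06,0,0,0,-0.005,-0.006,10]
    - [0,0,0,0,0,-0.008,10]
    - [0.06,0,0,0,0.005,-0.01,10]
    - [0,0,0,0,0,-0.012,10]
    - [-0.06,0,0,0,-0.005,-0.014,10]
    - [0,0,0,0,0,-0.016,10]
    - [0.06,0,0,0,0.005,-0.018,10]
    - [0,0,0,0,0,-0.02,10]

```text
t: 85.82
ee_pos: [620.3, 228.2, 65.8]
orientation: [-2.363, -2.068, 0.003]
ft_force: [1.5, 0.2, -8.9]
width: 26.0
grasp_force: 29.9
```

```bash
python3 -c "
from meas import *
orange()"
```

```text
74 [564.4 427.9 145.8] min [555.5 418.7 135.2] max [574.2 442.  151.6]
312 [859.3 372.4  19.9] min [818.2 354.6  10.9] max [898.  391.5  27.2]
288 [619.5 219.2 114.1] min [607.2 207.   92. ] max [632.2 244.6 124.5]
635 [ 550.8 -326.1   92.3] min [ 539.1 -340.6   70.1] max [ 563.3 -303.9   99.5]
254 [ 554.4 -372.9   96.8] min [ 541.9 -382.4   93.8] max [ 565.8 -363.3  100.6]
```

h is about 29 mm. One more rocked call to clear it, then lift and carry.

Request:
servo_tool:
  rows:
    - [-0.06,0,0,0,-0.005,-0.002,10]
    - [0,0,0,0,0,-0.004,10]
    - [0.06,0,0,0,0.005,-0.006,10]
    - [0,0,0,0,0,-0.008,10]
    - [-0.06,0,0,0,-0.005,-0.01,10]
    - [0,0,0,0,0,-0.012,10]
    - [0.06,0,0,0,0.005,-0.015,10]
    - [0,0,0,0,0,-0.018,10]
    - [-0.06,0,0,0,-0.005,-0.022,10]
    - [0,0,0,0,0,-0.025,10]

```text
t: 87.12
ee_pos: [615.9, 228.7, 70.2]
orientation: [-2.358, -2.073, 0.007]
ft_force: [1.4, -0.6, -19.9]
width: 26.0
grasp_force: 29.8
```

Request:
servo_tool:
  rows:
    - [0.06,0,0,0,0.005,-0.003,10]
    - [0,0,0,0,0,-0.006,10]
    - [-0.06,0,0,0,-0.005,-0.01,10]
    - [0,0,0,0,0,-0.015,10]

```text
t: 87.62
ee_pos: [615.4, 228.9, 74.3]
orientation: [-2.357, -2.072, 0.008]
ft_force: [0.3, -0.1, -0.2]
width: 25.7
grasp_force: 29.9
```

```bash
python3 -c "
from meas import *
orange();plan((545,-267,230,.053,10))"
```

```text
85 [564.7 427.3 145.4] min [555.5 418.9 134.7] max [574.3 440.  151.4]
315 [859.8 372.2  19.8] min [819.4 355.3  10.8] max [899.7 391.3  26.2]
290 [615.1 219.4 121.7] min [602.6 207.6 100.7] max [627.3 245.3 131.7]
629 [ 550.8 -326.1   92.2] min [ 539.2 -340.7   70.6] max [ 563.4 -303.6   99.3]
252 [ 554.4 -372.9   96.8] min [ 542.2 -383.1   94.2] max [ 566.  -363.8   99.8]
t 87.67 p [620.  229.2  75.8] F [ 3.4 -0.   0.9] w 26.1 g 29.9 q [0.33 0.61 1.61 0.   0.93 0.46] closang -7.43
[-0.0031, -0.0009, -0.1218, -2.5083, -0.0539, -0.6006, 10]
```

Request:
servo_tool:
  rows:
    - [0,0,0,0,0,-0.02,10]
    - [0,0,0,0,0,-0.1,10]
    - [0,0,0,0,0,-0.3,10]
    - [0,0,0,0,0,-0.5,10]
    - [0,0,0,0,0,-0.62,10]
    - [0,0,-0.03,-0.25,0,-0.62,10]
    - [0,0,-0.06,-0.5,0,-0.62,10]
    - [0,0,-0.09,-0.75,0,-0.62,10]
    - [0,0,-0.12,-1,0,-0.62,10]
    - [0,0,-0.12,-1,0,-0.62,10]

```text
t: 88.92
ee_pos: [593.1, 27.7, 200.3]
orientation: [2.169, 2.27, 0.001]
ft_force: [0.2, 0.5, 0.1]
width: 25.6
grasp_force: 29.9
```

```bash
python3 -c "
from meas import *
orange('side',300)
plan((545,-266,230,.053,10))"
```

```text
81 [564.6 427.  145.8] min [554.7 417.7 135.7] max [574.6 440.9 152.3]
315 [859.4 372.3  19.8] min [817.9 354.7  11.2] max [899.4 391.2  27. ]
428 [594.1  17.5 247.6] min [581.9   7.6 225.7] max [606.5  43.3 257.9]
636 [ 550.7 -326.2   92.2] min [ 539.2 -340.7   70.1] max [ 563.2 -304.1   99.7]
249 [ 554.3 -372.9   96.7] min [ 542.1 -383.    94. ] max [ 565.6 -363.6  100. ]
t 88.97 p [593.6  29.4 200.3] F [ 0.2  0.  -1. ] w 26.2 g 29.9 q [ 0.03  0.36  1.69 -0.    1.09 -0.02] closang 2.63
[0.0012, 0.0001, -0.0047, -1.4643, -0.3106, 0.0234, 10]
```

Request:
servo_tool:
  rows:
    - [0,0,-0.005,-0.25,-0.07,0,10]
    - [0,0,-0.005,-0.5,-0.14,0,10]
    - [0,0,-0.005,-0.75,-0.22,0,10]
    - [0,0,-0.005,-1,-0.3,0,10]
    - [0,0,-0.005,-1,-0.31,0,10]
    - [0,0,-0.005,-1,-0.31,0,10]

```text
t: 89.72
ee_pos: [541.9, -171.1, 199.4]
orientation: [2.158, 2.283, 0.001]
ft_force: [0.0, -0.1, -0.1]
width: 25.8
grasp_force: 29.9
```

```bash
python3 -c "
from meas import *
plan((545,-266,79,.053,10))"
```

```text
t 89.72 p [ 541.9 -171.1  199.4] F [ 0.  -0.1 -0.1] w 25.8 g 29.9 q [-0.33  0.33  1.75  0.    1.07 -0.38] closang 3.24
[0.0004, -0.0002, 0.0024, -0.4747, -0.0118, 0.7745, 10]
```

Request:
servo_tool:
  rows:
    - [0,0,0,-0.2,0,0,10]
    - [0,0,0,-0.4,-0.01,0,10]
    - [0,0,0,-0.47,-0.01,0.1,10]
    - [0,0,0,-0.47,-0.01,0.35,10]
    - [0,0,0,-0.47,-0.01,0.55,10]
    - [0,0,0,-0.47,-0.01,0.7,10]
    - [0,0,0,-0.47,-0.01,0.75,10]
    - [0,0,0,-0.47,-0.01,0.772,10]
    - [0,0,0,-0.47,-0.01,0.772,10]
    - [0,0,0,-0.47,-0.01,0.772,10]

```text
t: 90.98
ee_pos: [545.6, -266.5, 45.8]
orientation: [2.156, 2.282, 0.001]
ft_force: [0.1, 0.2, -0.8]
width: 25.7
grasp_force: 29.9
```

Request:
servo_tool:
  rows:
    - [0,0,0,0,0,0.005,50]
    - [0,0,0,0,0,0.005,50]
    - [0,0,0,0,0,0.005,50]
    - [0,0,0,0,0,-0.1,50]
    - [0,0,0,0,0,-0.35,50]
    - [0,0,0,0,0,-0.6,50]
    - [0,0,0,0,0,-0.76,50]
    - [0,0,0,0.1,-0.25,-0.76,50]
    - [0,0,0,0.1,-0.5,-0.76,30]
    - [0,0,0,0.1,-0.7,-0.76,30]

```text
t: 92.22
ee_pos: [402.0, -253.7, 196.8]
orientation: [-2.157, -2.284, 0.0]
ft_force: [0.4, -0.1, -0.2]
width: 33.5
grasp_force: 0.0
```

```bash
python3 - <<'E'
from meas import *
orange('side');print();
im,M,ci,H=maps('side');z=M[...,2];cv2.imwrite('pics/g1.png',im[:,:,::-1])
im,M,ci,H=maps('top');z=M[...,2];cv2.imwrite('pics/g2.png',im[:,:,::-1])
hub=(z>34)&(z<46)&(M[...,0]>200)&(M[...,0]<480)&(M[...,1]>-50)
for b in blob(hub,150): print('wheel?',b.sum(),rect(M[b]),np.median(z[b]))
plan((412,-333,68,.053,30))
E
```

```text
87 [564.3 427.4 145.5] min [555.  418.7 135. ] max [574.  442.5 152.2]
316 [859.2 372.2  19.8] min [818.5 354.1  11.4] max [898.9 391.   27.2]
1252 [ 548.7 -299.8   91.9] min [ 535.2 -340.3   68.6] max [ 562.5 -251.    99.4]
249 [ 554.3 -372.9   96.6] min [ 542.1 -382.9   93.9] max [ 565.6 -364.    99.9]

wheel? 573 ((458.6514892578125, 334.005615234375), (61.722816467285156, 41.826358795166016), 89.25418853759766) 40.697190464715746
wheel? 765 ((428.77655029296875, 49.455379486083984), (58.883384704589844, 60.72867202758789), 88.62120056152344) 40.540055877228646
t 92.38 p [ 402.6 -254.2  197. ] F [ 0.8 -0.4 -0.2] w 30.1 g 0.0 q [-0.59  0.19  1.94  0.    1.01 -0.64] closang 3.14
[0.0001, 0.0001, 0.0012, -0.3961, 0.025, 0.8177, 30]
```

View pics/g1.png

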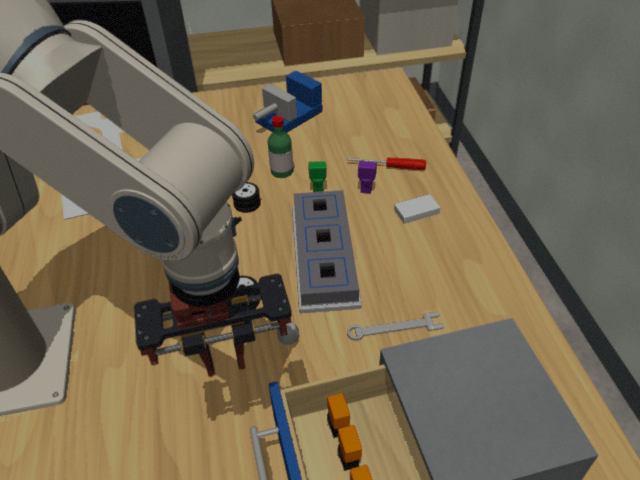

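All three bungs stand in the drawer, at about (340,412), (349,445) and (361,475). All ports are open, and the far wheel has been nudged to about (245,195). Now grasp the handle and shut the drawer.

Request:
servo_tool:
  rows:
    - [0,0,0,-0.2,0.03,0,30]
    - [0,0,0,-0.39,0.07,0,30]
    - [0,0,0,-0.39,0.07,0.1,30]
    - [0,0,0,-0.39,0.07,0.3,30]
    - [0,0,0,-0.39,0.07,0.5,30]
    - [0,0,0,-0.39,0.07,0.7,30]
    - [0,0,0,-0.39,0.07,0.8,30]
    - [0,0,0,-0.39,0.07,0.815,30]
    - [0,0,0,-0.39,0.07,0.815,0]
    - [0,0,0,-0.39,0.07,0.815,0]

```text
t: 93.62
ee_pos: [423.0, -331.8, 34.7]
orientation: [2.156, 2.282, -0.0]
ft_force: [-1.1, -1.5, 1.0]
width: 13.2
grasp_force: 0.5
```

Request:
servo_tool:
  rows:
    - [0,0,0,0,0,0,0]
    - [0,0,0,0,0,0,0]
    - [0,0,0,0,0,0,0]

```text
t: 94.0
ee_pos: [422.9, -331.8, 34.6]
orientation: [2.157, 2.282, 0.0]
ft_force: [-0.5, 0.1, 5.7]
width: 10.3
grasp_force: 30.0
```

Request:
servo_tool:
  rows:
    - [0,0,0,0,0.01,0,0]
    - [0,0,0,0,0.035,0,0]
    - [0,0,0,0,0.075,0,0]
    - [0,0,0,0,0.12,0,0]
    - [0,0,0,0,0.17,0,0]
    - [0,0,0,0,0.22,0,0]
    - [0,0,0,0,0.27,0,0]
    - [0,0,0,0,0.32,0,0]
    - [0,0,0,0,0.37,0,0]
    - [0,0,0,0,0.42,0,0]

```text
t: 95.25
ee_pos: [506.8, -326.9, 34.6]
orientation: [2.157, 2.282, 0.0]
ft_force: [-1.2, -0.2, 5.7]
width: 10.2
grasp_force: 30.0
```

Request:
servo_tool:
  rows:
    - [0,0,0,0,0.05,0,0]
    - [0,0,0,0,0.1,0,0]
    - [0,0,0,0,0.15,0,0]
    - [0,0,0,0,0.2,0,0]
    - [0,0,0,0,0.25,0,0]
    - [0,0,0,0,0.295,0,0]
    - [0,0,0,0,0.335,0,0]
    - [0,0,0,0,0.365,0,0]
    - [0,0,0,0,0.39,0,0]
    - [0,0,0,0,0.4,0,0]

```text
t: 96.5
ee_pos: [585.9, -322.3, 34.6]
orientation: [2.157, 2.284, -0.001]
ft_force: [-7.2, -1.3, 10.6]
width: 10.2
grasp_force: 30.0
```

Request:
servo_tool:
  rows:
    - [0,0,0,0,0.01,0,0]
    - [0,0,0,0,0.02,0,0]
    - [0,0,0,0,0.03,0,0]
    - [0,0,0,0,0.03,0,0]

```text
t: 97.0
ee_pos: [585.4, -322.1, 34.4]
orientation: [-2.151, -2.277, 0.011]
ft_force: [-23.7, -3.4, 21.0]
width: 10.5
grasp_force: 30.0
```

Request:
servo_tool:
  rows:
    - [0,0,0,0,-0.015,0,0]
    - [0,0,0,0,-0.015,0,26]
    - [0,0,0,0,-0.015,0,26]
    - [0,0,0,0,-0.015,0,26]
    - [0,0,0,0,-0.015,-0.3,26]
    - [0,0,0,0,-0.015,-0.6,26]
    - [0,0,0,0,-0.015,-0.75,26]
    - [0,0,0,0.2,-0.2,-0.75,86]
    - [0,0,0,0.45,-0.4,-0.75,86]
    - [0,0,0,0.7,-0.6,-0.75,86]

```text
t: 98.25
ee_pos: [465.1, -189.6, 183.6]
orientation: [2.158, 2.283, 0.0]
ft_force: [0.3, -0.1, 0.5]
width: 52.4
grasp_force: 0.0
```

```bash
python3 - <<'E'
from meas import *
for n in('side','top'):
    im,M,ci,H=maps(n);z=M[...,2]
    cv2.imwrite('pics/k%s.png'%n,im[:,:,::-1])
    b=(z>80)&(z<98)&(M[...,1]<-275)&(M[...,1]>-370)&(M[...,0]>540)&(M[...,0]<600)&(H[...,1]<110)
    if b.any(): print('bar',b.sum(),np.percentile(M[b],[5,50,95],axis=0).round(1))
    hub=(z>36)&(z<46)&(M[...,0]>200)&(M[...,0]<520)&(M[...,1]>-20)
    for b in blob(hub,150): print('wheel?',b.sum(),rect(M[b]),np.median(z[b]))
    white=hub&(H[...,1]<60)&(H[...,2]>120)
    for b in blob(white,60):
        (c,sz,a)=cv2.minAreaRect(np.argwhere(b)[:,::-1].astype(np.float32)); print('hub',on_plane(ci,[c],40).round(1),sz)
plan((428,49.5,150,0,86))
E
```

```text
bar 484 [[ 580.4 -365.8   87.1]
 [ 585.8 -325.2   90.7]
 [ 591.9 -278.8   93.5]]
bar 113 [[ 581.2 -369.5   86.7]
 [ 585.7 -350.    91.1]
 [ 591.7 -329.7   95.1]]
wheel? 709 ((467.6845703125, 333.9932556152344), (60.630550384521484, 59.633548736572266), 88.50519561767578) 40.41095646350869
wheel? 742 ((428.8101806640625, 49.48151779174805), (58.84722900390625, 60.74007034301758), 88.4035415649414) 40.49837831096188
hub [[466.5 333.3  40. ]] (23.0, 22.0)
hub [[429.6  49.5  40. ]] (22.0, 22.0)
t 98.35 p [ 460.9 -186.6  182.6] F [ 0.5 -1.1  0.2] w 60.6 g 0.0 q [-0.41  0.25  1.91  0.    0.99 -0.47] closang 3.35
[-0.0035, -0.002, 0.039, 1.187, -0.0935, 0.3397, 86]
```

View pics/ktop.png

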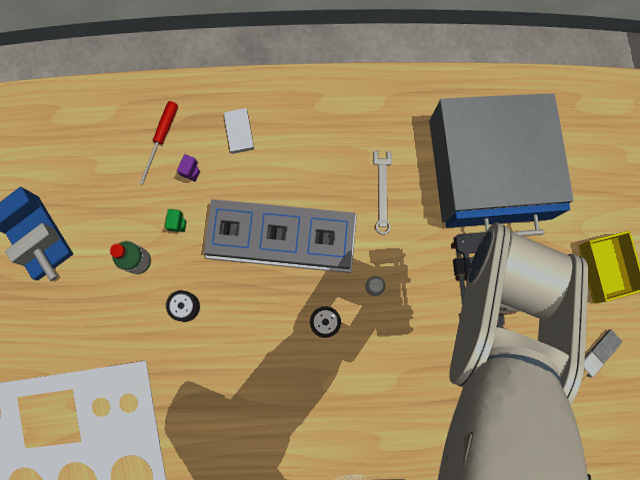

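The drawer is shut (handle back at x≈586) and the ports are open. The wheels are at (325,321) and (182,305) in the top view. Now fetch the wheel nearer the robot's centre line.

Request:
servo_tool:
  rows:
    - [0,0,0.03,0.25,-0.02,0,86]
    - [0,0,0.06,0.5,-0.04,0,86]
    - [0,0,0.09,0.75,-0.07,0.05,86]
    - [0,0,0.124,1,-0.09,0.15,86]
    - [0,0,0.124,1,-0.09,0.25,86]
    - [0,0,0.124,1,-0.09,0.25,86]

```text
t: 99.1
ee_pos: [436.7, 8.3, 132.8]
orientation: [-2.358, -2.074, 0.003]
ft_force: [-1.0, 0.4, 0.2]
width: 85.6
grasp_force: 0.0
```

```bash
python3 -c "
from meas import *
plan((429,49.5,120,-.127,86),(429,49.5,7,-.127,86))"
```

```text
t 99.1 p [436.7   8.3 132.8] F [-1.   0.4  0.2] w 85.6 g 0.0 q [-0.01  0.23  2.07 -0.    0.84  0.12] closang -7.32
[-0.0015, 0.0002, -0.0006, 0.1996, -0.0639, 0.2367, 86]
[-0.0015, 0.0002, -0.0006, 0.1997, -0.0626, 0.8017, 86]
```

Request:
servo_tool:
  rows:
    - [0,0,0,0.19,-0.06,0,86]
    - [0,0,0,0.19,-0.06,0.2,86]
    - [0,0,0,0.19,-0.06,0.3,86]
    - [0,0,0,0.19,-0.06,0.3,86]
    - [0,0,0,0.19,-0.06,0.3,86]

```text
t: 99.72
ee_pos: [431.3, 46.6, 74.6]
orientation: [2.361, 2.071, 0.002]
ft_force: [-0.2, -0.5, -0.1]
width: 85.6
grasp_force: 0.0
```

```bash
python3 - <<'E'
from meas import *
im,M,ci,H=maps('wrist');z=M[...,2]
hub=(z>36)&(z<45)
for b in blob(hub,400): print('wheel?',b.sum(),rect(M[b]),np.median(z[b]))
plan((429,49.5,7,-.127,86))
E
```

```text
wheel? 1910 ((546.8606567382812, 92.71981811523438), (195.41392517089844, 2.4426422119140625), 83.0353012084961) 40.64247847995327
wheel? 467 ((611.1183471679688, 132.3173828125), (20.156005859375, 24.445396423339844), 81.06495666503906) 40.68393396319393
wheel? 5875 ((430.0579528808594, 48.15217971801758), (61.6989631652832, 61.15522766113281), 75.98164367675781) 41.29071642863628
t 99.78 p [431.3  46.7  74.8] F [-0.2 -0.5 -0.5] w 86.1 g 0.0 q [0.08 0.34 2.12 0.   0.68 0.21] closang -7.47
[0.0013, -0.0003, -0.0022, 0.012, -0.0142, 0.5114, 86]
```

Request:
servo_tool:
  rows:
    - [0,0,0,0.008,-0.011,0.1,86]
    - [0,0,0,0.008,-0.011,0.25,86]
    - [0,0,0,0.008,-0.011,0.4,86]
    - [0,0,0,0.008,-0.011,0.48,86]
    - [0,0,0,0.008,-0.011,0.505,86]
    - [0,0,0,0.008,-0.011,0.505,86]
    - [0,0,0,0.008,-0.011,0.505,40]
    - [0,0,0,0.008,-0.011,0.505,40]
    - [0,0,0,0.008,-0.011,0.505,40]
    - [0,0,0,0.008,-0.011,0.505,40]

```text
t: 101.02
ee_pos: [428.6, 48.9, -26.9]
orientation: [2.36, 2.073, 0.001]
ft_force: [0.4, -0.3, 6.9]
width: 61.5
grasp_force: 30.0
```

Request:
servo_tool:
  rows:
    - [0,0,0,0,0,0,40]
    - [0,0,0,0,0,0,40]
    - [0,0,0,0,0,-0.1,40]
    - [0,0,0,0,0,-0.3,40]
    - [0,0,0,0,0,-0.5,40]
    - [0,0,0,0,0,-0.6,40]
    - [0,0,0,0,0,-0.6,40]

```text
t: 101.9
ee_pos: [429.1, 49.0, 93.9]
orientation: [2.359, 2.072, 0.004]
ft_force: [-0.1, 0.4, -0.7]
width: 61.6
grasp_force: 30.0
```

```bash
python3 - <<'E'
from meas import *
plan((595.2,40.5,130,-.127,40),(595.2,40.5,62,-.127,40))
E
```

```text
t 101.9 p [429.1  49.   93.9] F [-0.1  0.4 -0.7] w 61.6 g 30.0 q [0.09 0.3  2.11 0.   0.73 0.22] closang -7.42
[0.0021, -0.0005, -0.0017, 0.0654, 0.8291, -0.0054, 40]
[0.0021, -0.0005, -0.0017, 0.0651, 0.828, 0.3346, 40]
```

Request:
servo_tool:
  rows:
    - [0,0,0,0.02,0.2,0,40]
    - [0,0,0,0.04,0.45,0,40]
    - [0,0,0,0.06,0.7,0,40]
    - [0,0,0,0.065,0.828,0,40]
    - [0,0,0,0.065,0.828,0.2,40]
    - [0,0,0,0.065,0.828,0.2,40]
    - [0,0,0,0.065,0.828,0.2,40]
    - [0,0,0,0.065,0.828,0.2,40]

```text
t: 102.9
ee_pos: [594.5, 40.5, 53.7]
orientation: [2.36, 2.073, 0.002]
ft_force: [0.6, -0.1, -1.1]
width: 61.8
grasp_force: 30.0
```

```bash
python3 - <<'E'
from meas import *
im,M,ci,H=maps('wrist');z=M[...,2]
hub=(z>70)&(z<140)
for b in blob(hub,1500): print('wheel?',b.sum(),rect(M[b]),np.median(z[b]))
blk=(z>48)&(z<56)
b=max(blob(blk,1000),key=lambda q:q.sum());print('blk',rect(M[b]))
plan((595.2,40.5,60.5,-.127,40))
E
```

```text
wheel? 15244 ((596.22314453125, 52.34075164794922), (37.356258392333984, 84.91508483886719), 82.56672668457031) 121.63270888435466
blk ((603.9236450195312, 106.60002136230469), (155.11917114257812, 111.26744842529297), 82.51114654541016)
t 102.95 p [594.6  40.4  53.8] F [ 0.4 -0.  -1.4] w 61.8 g 30.0 q [0.05 0.56 1.78 0.   0.8  0.18] closang -7.42
[0.0011, -0.0002, -0.0016, 0.0006, 0.0029, 0.1391, 40]
```

Request:
servo_tool:
  rows:
    - [0,0,0,0.001,0.003,0.06,40]
    - [0,0,0,0.001,0.003,0.11,40]
    - [0,0,0,0.001,0.003,0.135,40]
    - [0,0,0,0.001,0.003,0.143,40]
    - [0,0,0,0.001,0.003,0.143,40]
    - [0,0,0,0.001,0.003,0.143,40]

```text
t: 103.7
ee_pos: [593.8, 40.5, 25.0]
orientation: [-2.36, -2.073, 0.002]
ft_force: [-6.1, -0.2, 13.7]
width: 61.7
grasp_force: 30.0
```

Request:
servo_tool:
  rows:
    - [0,0,0,0,0,0,86]
    - [0,0,0,0,0,0,86]
    - [0,0,0,0,0,0,86]
    - [0,0,0,0,0,-0.1,86]
    - [0,0,0,0,0,-0.3,86]
    - [0,0,0,0,0,-0.5,86]
    - [0,0,0,0.2,-0.3,-0.5,86]
    - [0,0,0,0.4,-0.55,-0.5,86]
    - [0,0,0,0.6,-0.6,-0.5,86]
    - [0,0,0,0.6,-0.6,-0.5,86]

```text
t: 104.95
ee_pos: [490.7, 177.6, 125.6]
orientation: [2.356, 2.078, 0.003]
ft_force: [0.1, -0.6, 0.1]
width: 85.8
grasp_force: 0.0
```

```bash
cat > chk.py <<'E'
from meas import *
for n in('side','top'):
    im,M,ci,H=maps(n);z=M[...,2]
    hub=(z>86)&(z<98)&(M[...,0]>540)&(M[...,0]<680)&(M[...,1]>-20)&(M[...,1]<290)
    for b in blob(hub,150): print(n,'wheel',b.sum(),np.round(rect(M[b])[0],1),np.round(rect(M[b])[1],1),np.median(z[b]))
    m=hub&(H[...,1]<60)&(H[...,2]>120)
    for b in blob(m,60):
        c,sz,a=cv2.minAreaRect(np.argwhere(b)[:,::-1].astype(np.float32)); print(' hub',on_plane(ci,[c],92).round(1),np.round(sz))
    blk=(z>46)&(z<58)&(M[...,0]>520)&(M[...,0]<700)&(abs(M[...,1]-134)<170)&(H[...,1]<170)
    P=M[blk];c,sz,a=rect(P);print(' block',np.round(c,1),np.round(sz,1),round(a,2))
    low=(z>36)&(z<46)&(M[...,0]>200)&(M[...,0]<520)&(M[...,1]>-20)
    for b in blob(low,300): print(' low wheel',b.sum(),np.round(rect(M[b])[0],1))
E
python3 chk.py; python3 -c "
from meas import *
plan((467,334,150,-.127,86))"
```

```text
side wheel 667 [594.6  41.4] [62.4 61.2] 91.5274318832653
 hub [[595.   41.9  92. ]] [16. 23.]
 block [607.5 134.8] [296.6 110.2] 82.96
 low wheel 353 [472.9 333.9]
top wheel 795 [593.   41.9] [60.9 60.6] 92.25160129815528
 hub [[593.9  41.   92. ]] [23. 23.]
 block [606.3 134.9] [290.2 111.4] 82.69
 low wheel 390 [464.2 347.9]
t 105.05 p [491.5 175.3 125.1] F [ 0.2 -0.6 -0.8] w 86.2 g 0.0 q [ 0.32  0.36  1.91 -0.    0.87  0.45] closang -7.33
[0.001, -0.0003, -0.0006, 0.7713, -0.223, 0.048, 86]
```

The first wheel is flat and within about 1 mm of centre on its port. Now the second wheel.

Request:
servo_tool:
  rows:
    - [0,0,0,0.25,-0.07,0,86]
    - [0,0,0,0.5,-0.14,0,86]
    - [0,0,0,0.75,-0.22,0.1,86]
    - [0,0,0,0.765,-0.22,0.2,86]
    - [0,0,0,0.765,-0.22,0.25,86]
    - [0,0,0,0.765,-0.22,0.25,86]
    - [0,0,0,0.765,-0.22,0.25,86]

```text
t: 105.92
ee_pos: [468.0, 331.3, 74.6]
orientation: [2.362, 2.071, 0.001]
ft_force: [-0.0, 0.6, 0.3]
width: 86.1
grasp_force: 0.0
```

```bash
python3 - <<'E'
from meas import *
im,M,ci,H=maps('wrist');z=M[...,2]
hub=(z>36)&(z<45)
for b in blob(hub,1500): print('wheel?',b.sum(),rect(M[b]),np.median(z[b]))
plan((467,334,7,-.127,86))
E
```

```text
wheel? 5875 ((468.6216125488281, 332.78704833984375), (61.429229736328125, 61.15605926513672), 78.87654876708984) 41.264383757035745
t 105.97 p [468.  331.6  74.8] F [-0.   1.   0.2] w 86.2 g 0.0 q [ 0.6   0.5   1.82 -0.    0.82  0.73] closang -7.51
[0.0005, -0.0004, -0.0027, 0.0109, -0.007, 0.5114, 86]
```

Request:
servo_tool:
  rows:
    - [0,0,0,0.01,0,0.1,86]
    - [0,0,0,0.01,0,0.25,86]
    - [0,0,0,0.01,0,0.4,86]
    - [0,0,0,0.01,0,0.48,86]
    - [0,0,0,0.01,0,0.508,86]
    - [0,0,0,0.01,0,0.508,86]
    - [0,0,0,0.01,0,0.508,40]
    - [0,0,0,0.01,0,0.508,40]
    - [0,0,0,0.01,0,0.508,40]
    - [0,0,0,0.01,0,0.508,40]

```text
t: 107.22
ee_pos: [467.9, 334.6, -26.9]
orientation: [2.36, 2.073, 0.002]
ft_force: [-0.8, -1.4, 4.9]
width: 61.7
grasp_force: 30.0
```

Request:
servo_tool:
  rows:
    - [0,0,0,0,0,0,40]
    - [0,0,0,0,0,0,40]
    - [0,0,0,0,0,-0.1,40]
    - [0,0,0,0,0,-0.3,40]
    - [0,0,0,0,0,-0.5,40]
    - [0,0,0,0,0,-0.6,40]
    - [0,0,0,0,0,-0.6,40]

```text
t: 108.1
ee_pos: [468.6, 335.1, 95.0]
orientation: [2.36, 2.073, 0.007]
ft_force: [0.1, 0.1, -1.4]
width: 61.6
grasp_force: 30.0
```

```bash
python3 - <<'E'
from meas import *
plan((618.6,228.7,130,-.127,40))
E
```

```text
t 108.1 p [468.6 335.1  95. ] F [ 0.1  0.1 -1.4] w 61.6 g 30.0 q [0.6  0.47 1.81 0.   0.86 0.73] closang -7.42
[0.0021, -0.0019, -0.0017, -0.4309, 0.8124, -0.0014, 40]
```

Request:
servo_tool:
  rows:
    - [0,0,0,-0.1,0.2,0,40]
    - [0,0,0,-0.22,0.45,0,40]
    - [0,0,0,-0.36,0.7,0,40]
    - [0,0,0,-0.428,0.812,0,40]
    - [0,0,0,-0.428,0.812,0.1,40]
    - [0,0,0,-0.428,0.812,0.2,40]
    - [0,0,0,-0.428,0.812,0.2,40]
    - [0,0,0,-0.428,0.812,0.2,40]

```text
t: 109.1
ee_pos: [616.6, 229.4, 52.2]
orientation: [-2.359, -2.074, 0.001]
ft_force: [0.3, 0.3, -0.9]
width: 61.8
grasp_force: 30.0
```

```bash
python3 - <<'E'
from meas import *
plan((618.6,229.3,60.2,-.127,40))
E
```

```text
t 109.1 p [616.6 229.4  52.2] F [ 0.3  0.3 -0.9] w 61.8 g 30.0 q [0.34 0.64 1.63 0.   0.88 0.47] closang -7.34
[-0.0005, 0.0002, -0.0008, 0.0009, 0.0102, 0.1325, 40]
```

Request:
servo_tool:
  rows:
    - [0,0,0,0.001,0.01,0.05,40]
    - [0,0,0,0.001,0.01,0.1,40]
    - [0,0,0,0.001,0.01,0.125,40]
    - [0,0,0,0.001,0.01,0.134,40]
    - [0,0,0,0.001,0.01,0.134,40]
    - [0,0,0,0.001,0.01,0.134,40]

```text
t: 109.85
ee_pos: [619.7, 228.5, 25.9]
orientation: [2.36, 2.073, 0.001]
ft_force: [0.4, -1.0, -1.4]
width: 61.5
grasp_force: 30.0
```

Request:
servo_tool:
  rows:
    - [0,0,0,0,0,0,86]
    - [0,0,0,0,0,0,86]
    - [0,0,0,0,0,0,86]
    - [0,0,0,0,0,-0.1,86]
    - [0,0,0,0,0,-0.3,86]
    - [0,0,0,0,0,-0.55,86]
    - [0,0,0,0,-0.3,-0.7,86]
    - [0,0,0,0,-0.55,-0.8,86]
    - [0,0,0,0,-0.8,-0.8,86]
    - [0,0,0,0,-1,-0.8,86]

```text
t: 111.1
ee_pos: [419.7, 254.5, 187.5]
orientation: [2.36, 2.073, 0.004]
ft_force: [-0.5, 1.1, 0.5]
width: 85.4
grasp_force: 0.0
```

```bash
python3 chk.py; python3 -c "
from meas import *
plan()
im,d,ci=grab('side');cv2.imwrite('pics/z.png',im[:,:,::-1])"
```

```text
side wheel 482 [620.4 227.6] [65.1 58.9] 91.63593502129265
side wheel 663 [594.2  41.5] [61.2 62.8] 91.58303640876022
 hub [[620.7 228.6  92. ]] [12. 20.]
 hub [[595.   41.9  92. ]] [16. 23.]
 block [607.7 135.8] [297.1 110.3] 82.91
top wheel 772 [619.1 227.7] [59.3 58.6] 92.25012842039081
top wheel 798 [593.3  41.9] [60.6 60.4] 92.20770451920346
 hub [[618.9 227.8  92. ]] [23. 23.]
 hub [[593.9  41.   92. ]] [23. 23.]
 block [606.4 134.9] [290.  111.7] 82.79
t 111.2 p [417.8 254.2 187. ] F [ 0.3 -1.  -1.1] w 85.9 g 0.0 q [0.52 0.22 1.92 0.   0.99 0.65] closang -7.31
```

View pics/z.png

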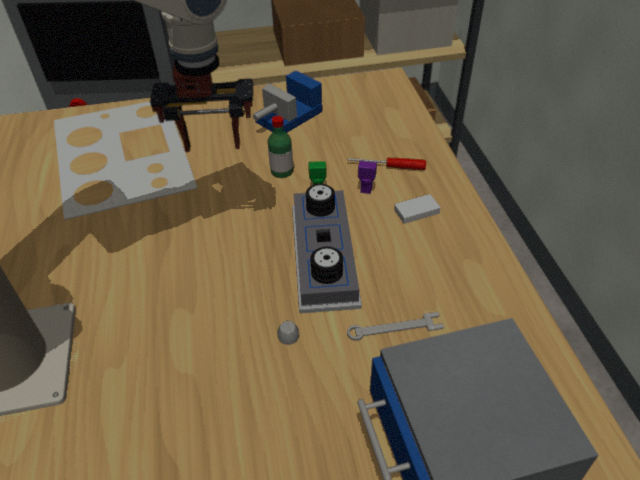

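The wheels sit flat on the outer ports at (320,199) and (326,264). The drawer is shut, and the nut, spanner and bottle have not moved. Handing in.

```bash
python3 -c "
from workcell import ctrl
print(ctrl.close_job())"
```

```text
the job is handed in; nothing more can be done
None
```

The job is handed in, judgement not shown: all three bungs are in the shut drawer, and both wheels sit flat within about 2 mm of centre over open ports. The nut, spanner and bottle look unmoved. On the first bung the pull briefly read 28.5 N, about 2.5 mm of block lift by the given spring rate against the 3 mm limit; I did not measure the lift itself.

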